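# Clear the resin curing station into the hanging bins

### The job

The resin samples are cured. First pull the red isolator plug out of the curing station's socket and lay it in the orange dish; then unhook both storage bins from the rail (swing the lower end outward and up to free the tongue, then lift the lip off the ledge) and stand them upright on the green mat. Lift every resin block out of the mould and put it in the bin of its colour, amber in yellow and blue in blue, and leave the bottles, the beaker and the red slide box alone.

Things in the scene. Friction and masses are not known exactly. Their poses are not given: they have to be found in the camera images.
- rail: Fixed upright rail stand, 324 mm long along its y. Origin on the table under the upper ledge; x points to the bins' side. Upper ledge, on which the lips hang: x -3 to 3, top at z = 100 mm. Lower bar: x -6 to 8.5, z 48 to 58 mm; the bins' tongues sit 4 mm under it, which blocks a straight lift. End posts at y +-156, 112 mm high; base plate 8 mm thick, x -65 to 10.
- ledge (a point): Middle of the upper ledge's top edge, (0, 0, 100) mm in the rail's frame, axes as the rail's. To free a bin: swing its lower end out and up about this edge (a turn about the rail's y) by 0.25 rad or more (0.4 is easy, beyond 0.6 the nib jams), keep that tilt while lifting 15 mm or more, then draw it away along the rail's +x.
- bin_blue: Blue bin, loose, 0.15 kg, hung on the rail's +x side, its y along the rail's, underside 30 mm up. Origin: centre of underside; x from back to front. Tray 98 (x) x 100 (y) mm; floor, walls 4 mm; front and sides 36 mm high. Back wall 74 mm high, outer face x -49. Lip at its top: z 70 to 74 back to x -65, nib there (x -65 to -61) down to z 60. Tongue on the back: z 8 to 14, back to x -61, y +-30.
- bin_yellow: Yellow bin, loose, 0.15 kg, hung on the rail's +x side, its y along the rail's, underside 30 mm up. Origin: centre of underside; x from back to front. Tray 98 (x) x 100 (y) mm; floor, walls 4 mm; front and sides 36 mm high. Back wall 74 mm high, outer face x -49. Lip at its top: z 70 to 74 back to x -65, nib there (x -65 to -61) down to z 60. Tongue on the back: z 8 to 14, back to x -61, y +-30.
- bin_blue_tab (a point): Point in the blue bin's grip tab, at (62, 0, 45) mm in the bin's frame. The tab is a solid block on the front wall: x 49 to 75, y -9 to 9, z 22 to 52 mm in the bin's frame, free on both sides and above. Axes as the bin's.
- bin_yellow_tab (a point): Point in the yellow bin's grip tab, at (62, 0, 45) mm in the bin's frame. The tab is a solid block on the front wall: x 49 to 75, y -9 to 9, z 22 to 52 mm in the bin's frame, free on both sides and above. Axes as the bin's.
- station: Fixed curing station on the table. Origin at table height under the centre of the mould. White base 150 (x) x 230 (y, from -155 to 75) x 12 mm. Aluminium mould 150 x 150 mm, top at z = 26 mm, four pockets 36 (x) x 30 (y) x 14 mm deep centred at (+-32.5, +-35) mm, floor at z = 12. Grey socket block 40 x 40 mm centred at (25, -120), its top at z = 58 mm.
- socket (a point): Centre of the socket's mouth, on the top face of the grey socket block, at (25, -120, 58) mm in the station's frame. The bore goes straight down.
- plug: Red isolator plug without a lead, loose, 80 g. Origin at the tip of its steel shank (14 x 12 mm, 32 mm long), z from the tip to the head. Red head 26 x 26 x 28 mm, z 32 to 60 mm. It starts upright and fully in, the head resting on the socket block, held by a sprung detent: pull straight up, about 5 to 15 N; free after some 15 mm, the shank clear of the mouth after 35 mm.
- plug_head (a point): Centre of the plug's red head, at (0, 0, 46) mm in the plug's frame.
- dish: Loose orange dish, 130 (x) x 120 (y) x 20 mm, wall and floor 4 mm, 0.3 kg. Origin at the centre of its underside. The plug is to lie in it.
- mat: Thin green mat, fixed, 200 (x) x 280 (y) x 2 mm; origin at the centre of its underside. Both bins are to stand on it side by side.
- amber_1: Amber (yellow-orange) loose cast-resin block, 32 (its x) x 26 (its y) x 28 mm high, 35 g, steel disc showing on top. Origin at the centre of its underside. It starts in one of the mould's four pockets, upright, its axes parallel to the station's, standing 14 mm proud of the mould. May be absent (None from the start).
- amber_2: Amber (yellow-orange) loose cast-resin block, 32 (its x) x 26 (its y) x 28 mm high, 35 g, steel disc showing on top. Origin at the centre of its underside. It starts in one of the mould's four pockets, upright, its axes parallel to the station's, standing 14 mm proud of the mould. May be absent (None from the start).
- blue_1: Blue loose cast-resin block, 32 (its x) x 26 (its y) x 28 mm high, 35 g, steel disc showing on top. Origin at the centre of its underside. It starts in one of the mould's four pockets, upright, its axes parallel to the station's, standing 14 mm proud of the mould. May be absent (None from the start).
- blue_2: Blue loose cast-resin block, 32 (its x) x 26 (its y) x 28 mm high, 35 g, steel disc showing on top. Origin at the centre of its underside. It starts in one of the mould's four pockets, upright, its axes parallel to the station's, standing 14 mm proud of the mould. May be absent (None from the start).
- reagent_1: Bystander: small brown bottle with red cap, 40 mm across, 85 mm high, origin under its centre.
- reagent_2: Bystander: small brown bottle with red cap, 40 mm across, 75 mm high, origin under its centre.
- beaker: Bystander: glass beaker, 64 mm across, 75 mm high, origin under its centre.
- slide_box: Bystander: red slide box 60 x 110 x 30 mm, origin under its centre.
Things that resemble listed ones, but are neither listed nor needed, are in the scene too. Of the things that look like the bin_yellow, the larger one is meant.

How it is judged:
On the way, in this order (a step that is already met when the one before it is completed fails the run):
1. the plug is pulled clear out of its socket (z of plug in the frame of station above 0.062 m), for 0.1 s.
2. both bins are off the rail and stand upright on the mat (x of bin_blue in the frame of mat between -0.07 and 0.07 m and y of bin_blue in the frame of mat between -0.12 and 0.12 m and z of each of bin_blue, bin_yellow in the frame of mat below 0.008 m and angle between each of bin_blue, bin_yellow's own z axis and vertical below 0.08 rad and x of bin_yellow in the frame of mat between -0.07 and 0.07 m and y of bin_yellow in the frame of mat between -0.12 and 0.12 m), for 0.2 s.
At the end, for the whole second after the job is handed in: Plug head over the dish's inside and under 50 mm up; both bins on the mat, upright within 0.08 rad, centres within 70 mm (mat x) and 120 mm (mat y) of the mat's centre; every block present inside the bin of its colour, its origin between the walls and below 40 mm; all at rest (all of step 2 and x of amber_1 in the frame of bin_yellow between -0.047 and 0.047 m and y of amber_1 in the frame of bin_yellow between -0.048 and 0.048 m and z of amber_1 in the frame of bin_yellow between -0.005 and 0.04 m and linear speed of each of amber_1, amber_2, blue_1, blue_2, plug, bin_blue, bin_yellow below 0.03 m/s and x of amber_2 in the frame of bin_yellow between -0.047 and 0.047 m and y of amber_2 in the frame of bin_yellow between -0.048 and 0.048 m and z of amber_2 in the frame of bin_yellow between -0.005 and 0.04 m and x of blue_1 in the frame of bin_blue between -0.047 and 0.047 m and y of blue_1 in the frame of bin_blue between -0.048 and 0.048 m and z of blue_1 in the frame of bin_blue between -0.005 and 0.04 m and x of blue_2 in the frame of bin_blue between -0.047 and 0.047 m and y of blue_2 in the frame of bin_blue between -0.048 and 0.048 m and z of blue_2 in the frame of bin_blue between -0.005 and 0.04 m and x of plug_head in the frame of dish between -0.062 and 0.062 m and y of plug_head in the frame of dish between -0.057 and 0.057 m and z of plug_head in the frame of dish below 0.05 m); the robot touches nothing.
It fails at once if a block is lifted out of the mould while the plug is still in its socket ((z of plug in the frame of station below 0.05 m and horizontal distance between plug and socket below 0.02 m) and z of any of amber_1, amber_2, blue_1, blue_2 in the frame of station above 0.03 m).
It fails at once if a bystander (either bottle, the beaker or the slide box) is tipped over or pushed more than 40 mm (distance of any of reagent_1, reagent_2, beaker, slide_box from where it was at the start of the episode above 0.04 m or angle between any of reagent_1, reagent_2, beaker, slide_box's own z axis and vertical above 0.5 rad).
Of amber_1, amber_2, blue_1, blue_2 only 2 to 4 are there at a start; the rules pass over those that are not, and their reading is None.
At some moment in a run one of dish, bin_blue, bin_yellow may be knocked a few centimetres aside while the robot is not near it.
Once in a run the grip may slacken for a moment while it holds something.
It also fails if it takes over 210 s, if anything falls off the work surface, if the arm or the gripper's body presses on something with over 40 N, if the wrist force passes 120 N, or if a joint passes its speed limit or range.

### The arm

A 6-joint arm with a two-finger parallel gripper is mounted at the origin on the work surface. World frame = base frame: x ahead of the robot, y to its left, z up, the work surface at z = 0. Lengths are in m, angles in rad, forces in N, time in s.
With the tool pointing down it reaches from about 0.4 to 0.825 m from the base axis. Payload 7 kg.
Tool frame: the origin (TCP) lies midway between the tips of the shut fingers; the grasp point (between the pads) lies 19 mm behind it; z points along the fingers, y is the line along which they close (so a half turn about z gives the same grasp; the last joint's range is limited). The gripper opens to 88 mm and grips with 3 to 60 N. Pads are 19 mm wide; open, the fingers measure 130 mm over their backs; the gripper's body (78 mm by 193 mm) begins 47 mm behind the grasp point.
Start: joints at [-0.99, 0.359, 0.012, 0, -1.224, -0.288], TCP at [0.195, -0.646, 0.227] pointing down, gripper open.
Joint ranges: [-3.07, 3.07], [-1.43, 2.12], [-1.02, 1.25], [-3.03, 1.67], [-3.05, -0], [-3.03, 3.03]. Speed limits (rad/s): [2.39, 2.39, 3.01, 3.14, 3.14, 3.14].

### API

Orientations are given as [roll, pitch, yaw] about the fixed x, y, z axes, in that order (R = Rz(yaw) Ry(pitch) Rx(roll)).
In Python, from station import get_state, grab_frame, calibration, job_done, boxes_of, regions_of, spot_point gives the robot as it stands. The module is installed in compiled form; this text tells all that it offers.
- The arm moves only by the tool arm_command, never from a script. Its argument "commands" is a list of rows, each an object of numbers: "tx", "ty", "tz": the shift along the tool's x, y, z each as a share of 25 cm, from -1 to 1; "twist": the turn about the tool's z as a share of 180 degrees, from -1 to 1. A call has exactly 8 rows; each row is the pose to reach, as a shift and turn from the pose commanded when the call began, along the tool's axes at that moment, turning the shorter way round; what a row does not reach only later rows make up. A row lasts 1/12 s, in which the tool goes at most 41.7 mm and 7.16 degrees, less where a joint would pass 70% of its speed; a pose out of reach is approached as far as the arm can. A call with a number of a shift or a turn outside -1 to 1 is refused whole. A call with a gripper value outside its range is refused whole. "claw" is the opening, from 0 (shut) to 1 (fully open), set as the call begins (left out, the last holds). The fingers move at their own pace and stop on an object; "grip_force" is the grip in N (left out, the last holds). Time passes only in rows, so rows that repeat a pose let the fingers close, or fill a call up. It gives the time, the measured TCP pose, the force, the opening and the grip force at its end, in the units of the state.
- get_state(): the state, without advancing time (a new reading comes with each control period).
- grab_frame(name): name is "scene" or "side" or "wrist"; returns the picture (480x640x3 uint8, red, green, blue); there is no depth.
- calibration(name): a dict with "camera_matrix" (3x3 intrinsics, pixels), "k1" (the pictures are not rectified: a ray, as slopes to the right and down, at radius r is drawn at 1 + k1 r^2 times it, then the intrinsics apply), "extrinsics" (4x4, takes a point from camera to world coordinates). Camera axes: x right, y down, z forward; pixel columns grow to the right and rows downward; lengths in m; the calibration is good to about 2 mm. A picture is of the moment at which its call begins: read the wrist's pose just before it. calibration takes no time and is no camera call; for the wrist camera it gives the pose at the moment of the call.
- job_done(): hands the job in; it is judged then, once.
Trained networks look in the newest picture that a camera, given by its name, has taken for a name from the list of things; names that differ only in an ending like _2 or _b are one class to them, and where a whole thing is asked for, a point or a joint stands for the part that bears it (a point fixed in the world has none). Each returns a list of dicts, best first, with "score" (0 to 1); they miss things now and then, are a little off and sometimes report something else, mostly with a low value. They report only what shows in the picture. A call takes as long as a camera call. They do not tell look-alikes from the thing itself.
- boxes_of(query, camera): "rect" ([left, top, right, bottom] in pixels, round what is visible of it).
- regions_of(query, camera): "region" (480x640 bool, what is visible of it) and "rect" ([left, top, right, bottom] in pixels, round what is visible of it).
- spot_point(query, camera): "uv" ([column, row] in pixels: a listed point, or the origin of a listed thing).
The state is a dict: "t": time; "q": joint angles; "qd": joint speeds; "joint_efforts": joint torques, N m; "eef_pos": TCP position; "ee_rot": TCP orientation; "force": force on the tool from outside, world axes, zero at the start; "moment": the same for the moment, N m; "width": finger opening in m; "gripper_force": force on a finger pad.
Only numpy, scipy, OpenCV 4.12 (cv2) and the standard library are available. Lean on these libraries where they do the work, as an engineer would, in place of code of your own. Each camera call takes 0.05 s, during which the arm holds its last target. There are 200 camera calls.

## Working session

There is one attempt and no reset: what is moved stays moved. The work goes in short steps, Python scripts to look and compute and a tool call to move; the robot and the scene stay as the last step left them, time stands still between calls to the robot, and variables do not carry over. Pictures are saved under pics/ and viewed, at most 14 in all, crops included, and the job is handed in when it is done.

Besides the shell and the picture viewer there is one more tool, called after "Emit:" as name(argument=value, ...) on one line, values as JSON. arm_command: Moves the arm, as the interface text tells. Shift numbers are shares of 25 cm and turn numbers shares of 180 degrees, none past 1 either way. Its arguments: {"type":"object","properties":{"commands":{"type":"array"},"claw":{"type":"number"},"grip_force":{"type":"number"}},"required":["commands"]}

```bash
mkdir -p pics
cat > h.py <<'E'
import numpy as np, cv2
from station import *
def snap(n,f):
    im=grab_frame(n); cv2.imwrite('pics/'+f,im[:,:,::-1]); return im
def ray(cam,uv,c=None):
    c=c or calibration(cam); K=np.array(c['camera_matrix']);k=c['k1'];T=np.array(c['extrinsics'])
    d=np.array([(uv[0]-K[0,2])/K[0,0],(uv[1]-K[1,2])/K[1,1]]); s=d.copy()
    for _ in range(20): s=d/(1+k*(s@s))
    return T[:3,3],T[:3,:3]@np.array([s[0],s[1],1])
def atz(cam,uv,z,c=None):
    o,d=ray(cam,uv,c); return o+d*(z-o[2])/d[2]
def proj(cam,P,c=None):
    c=c or calibration(cam); K=np.array(c['camera_matrix']);k=c['k1'];T=np.array(c['extrinsics'])
    p=T[:3,:3].T@(np.array(P)-T[:3,3]); s=p[:2]/p[2]; s=s*(1+k*(s@s))
    return K[:2,:2]@s+K[:2,2]
def tri(rs):
    A=0;b=0
    for o,d in rs:
        d=d/np.linalg.norm(d);M=np.eye(3)-np.outer(d,d);A=A+M;b=b+M@o
    return np.linalg.solve(A,b)
E
python3 - <<'E'
from h import *
np.set_printoptions(precision=3,suppress=True)
for n in ['scene','side','wrist']:
    snap(n,n+'0.png');c=calibration(n);print(n,np.array(c['extrinsics'])[:3].tolist(),c['camera_matrix'],c['k1'])
print(get_state())
for q,z in [('socket',.058),('plug_head',.072),('station',0),('dish',0),('mat',0),('rail',0),('ledge',.1),('bin_blue_tab',.075),('bin_yellow_tab',.075),('amber_1',.012),('blue_1',.012),('bin_blue',.03),('bin_yellow',.03)]:
    for cam in ['scene','side']:
        r=spot_point(q,cam)
        print(q,cam,[(round(x['score'],2),np.round(x['uv']).tolist(),atz(cam,x['uv'],z).round(3).tolist()) for x in r[:4]])
E
```

```text
scene [[-0.3914105128356057, 0.4932972349302922, -0.7768240781875239, 1.6527157793161606], [0.9200378533410274, 0.22639971580105758, -0.319802309411353, 0.5080078667706523], [0.01811515557213175, -0.8398815432519805, -0.5424673579518576, 0.8539350943137699]] [[506.823   0.    321.055]
 [  0.    506.823 237.598]
 [  0.      0.      1.   ]] -0.07404929777264924
side [[-0.9448307501986987, -0.22849530960157272, 0.23470139958902095, 0.2853763598357487], [-0.3270825590091689, 0.6194982941512903, -0.7136097414803521, 0.8925281100445438], [0.017659362133932426, -0.751007161772591, -0.6600578685958526, 0.8781650268218306]] [[499.928   0.    319.34 ]
 [  0.    499.928 244.564]
 [  0.      0.      1.   ]] -0.02690401568750013
wrist [[-0.2892196927362948, 0.9175381446166594, 0.2729024047291291, 0.12163005124300692], [0.957259534998038, 0.276478014864777, 0.08493579900002299, -0.6680066541207441], [0.0024803203146810783, 0.2858035347399508, -0.9582850241662375, 0.3852878687335258]] [[358.652   0.    320.893]
 [  0.    358.652 240.538]
 [  0.      0.      1.   ]] 0.011767667059687341
{'t': 0.15, 
[... 2012 characters left out ...]
0, 213.0], [0.404, -0.259, 0.012])]
amber_1 side [(0.52, [389.0, 198.0], [0.468, -0.311, 0.012]), (0.42, [406.0, 218.0], [0.4, -0.236, 0.012]), (0.34, [254.0, 250.0], [0.743, 0.036, 0.012])]
blue_1 scene [(0.33, [313.0, 260.0], [0.566, 0.036, 0.012])]
blue_1 side [(0.19, [397.0, 206.0], [0.438, -0.281, 0.012])]
bin_blue scene [(0.66, [388.0, 250.0], [0.453, 0.224, 0.03])]
bin_blue side [(0.93, [341.0, 328.0], [0.454, 0.218, 0.03]), (0.56, [291.0, 363.0], [0.523, 0.339, 0.03])]
bin_yellow scene [(0.78, [436.0, 257.0], [0.431, 0.361, 0.03]), (0.57, [481.0, 297.0], [0.562, 0.508, 0.03])]
bin_yellow side [(0.87, [252.0, 442.0], [0.525, 0.519, 0.03]), (0.84, [324.0, 382.0], [0.444, 0.358, 0.03])]
```

View pics/scene0.png

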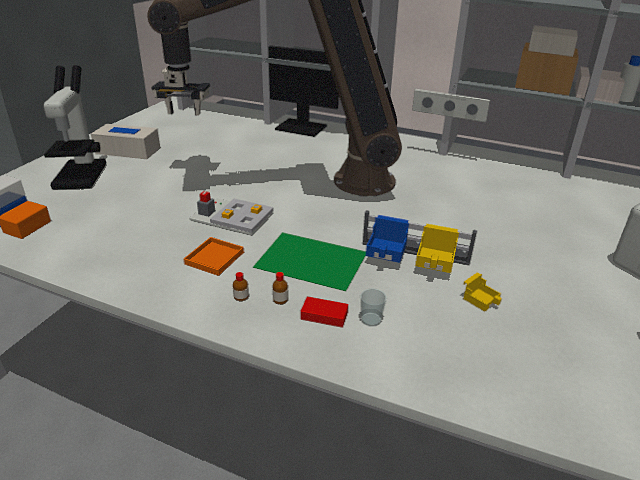

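View pics/side0.png

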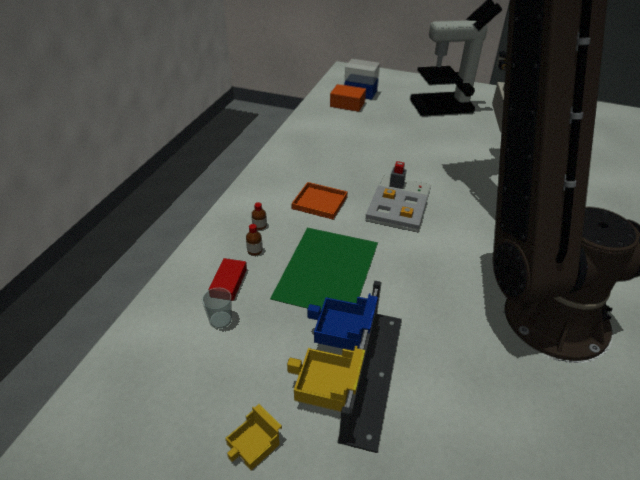

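The views agree. The socket with the red plug is at scene (206,200), with two amber blocks at (227,214) and (256,209). Two pockets are empty, so there are no blue blocks. The dish is at (214,256) and the mat at (311,260). The bins hang at (388,240) and (437,250), and the small yellow look-alike is at (481,292). I'll go above the plug and look with the wrist camera.

```bash
cat >> h.py <<'E'
def plan(tgt,yaw=None,s=None):
    s=s or get_state(); p=np.array(s['eef_pos']); y=s['ee_rot'][2]; d=np.array(tgt)-p
    xt=np.array([np.cos(y),np.sin(y),0]); yt=np.array([np.sin(y),-np.cos(y),0])
    tw=0 if yaw is None else -((yaw-y+np.pi/2)%np.pi-np.pi/2)/np.pi
    print('tgt',np.round(tgt,3),'tx %.3f ty %.3f tz %.3f twist %.3f'%(d@xt/.25,d@yt/.25,-d[2]/.25,tw))
E
python3 - <<'E'
from h import *
plan([.45,-.34,.25],np.pi+.05)
E
```

```text
tgt [ 0.45 -0.34  0.25] tx -1.331 ty 0.878 tz -0.094 twist 0.077
```

Emit:
arm_command(commands=[{"tx": -0.12, "ty": 0.08, "tz": -0.05, "twist": 0.03}, {"tx": -0.25, "ty": 0.16, "tz": -0.09, "twist": 0.077}, {"tx": -0.37, "ty": 0.24, "tz": -0.09, "twist": 0.077}, {"tx": -0.5, "ty": 0.33, "tz": -0.09, "twist": 0.077}, {"tx": -0.62, "ty": 0.41, "tz": -0.09, "twist": 0.077}, {"tx": -0.75, "ty": 0.5, "tz": -0.09, "twist": 0.077}, {"tx": -0.87, "ty": 0.58, "tz": -0.09, "twist": 0.077}, {"tx": -1.0, "ty": 0.66, "tz": -0.09, "twist": 0.077}])

```text
t: 2.12
eef_pos: [0.3872, -0.4146, 0.2495]
ee_rot: [-3.141, 0.001, -3.091]
force: [0.5, -0.3, 0.4]
width: 0.0872
gripper_force: 0.0
```

Run:
```python
from h import *
plan([.45,-.34,.25],np.pi+.05)
c=calibration('wrist'); snap('wrist','w1.png'); print(get_state()['eef_pos'],get_state()['ee_rot'])
for q,z in [('plug_head',.072),('plug',.026),('amber_1',.012),('station',0),('dish',0),('socket',.058),('mat',0)]:
    print(q,[(round(x['score'],2),np.round(x['uv']).tolist(),atz('wrist',x['uv'],z,c).round(4).tolist()) for x in spot_point(q,'wrist')[:3]])
```

```text
tgt [ 0.45 -0.34  0.25] tx -0.266 ty 0.285 tz -0.002 twist 0.000
[ 0.39100389 -0.41112311  0.24947749] [ 3.14143457e+00  2.24763788e-03 -3.08856546e+00]
plug_head [(0.64, [339.0, 295.0], [0.4688, -0.3908, 0.072]), (0.58, [408.0, 278.0], [0.4458, -0.3222, 0.072])]
plug [(0.91, [340.0, 274.0], [0.4633, -0.3877, 0.026]), (0.17, [409.0, 279.0], [0.4654, -0.308, 0.026])]
amber_1 [(0.76, [409.0, 278.0], [0.47, -0.3044, 0.012]), (0.71, [481.0, 229.0], [0.4056, -0.2294, 0.012])]
station [(0.84, [441.0, 254.0], [0.4416, -0.2667, 0.0])]
dish []
socket [(0.59, [337.0, 290.0], [0.4694, -0.3924, 0.058])]
mat [(0.47, [339.0, 273.0], [0.4735, -0.3873, 0.0])]
```

View pics/w1.png

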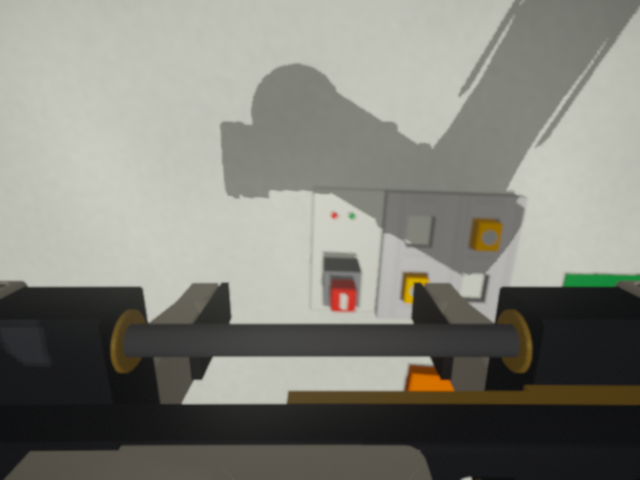

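The wrist picture shows the plug head at (343,293) and amber blocks at (415,285) and (487,236). The two bright or grey pockets are empty. I'll settle closer to the plug.

Emit:
arm_command(commands=[{"tx": -0.1, "ty": 0.05, "tz": 0.05}, {"tx": -0.2, "ty": 0.09, "tz": 0.15}, {"tx": -0.22, "ty": 0.09, "tz": 0.2}, {"tx": -0.22, "ty": 0.09, "tz": 0.2}, {"tx": -0.22, "ty": 0.09, "tz": 0.2}, {"tx": -0.22, "ty": 0.09, "tz": 0.2}, {"tx": -0.22, "ty": 0.09, "tz": 0.2}, {"tx": -0.22, "ty": 0.09, "tz": 0.2}], claw=0.75)

```text
invalid input
```

Run:
```python
from h import *
c=calibration('wrist'); im=snap('wrist','w2.png'); s=get_state();print(s['eef_pos'],s['ee_rot'])
for q,z in [('plug_head',.072),('amber_1',.012),('socket',.058)]:
    print(q,[(round(x['score'],2),np.round(x['uv']).tolist(),atz('wrist',x['uv'],z,c).round(4).tolist()) for x in spot_point(q,'wrist')[:3]])
for z in(.04,.072): print('grasp axis px',proj('wrist',[*s['eef_pos'][:2],z],c))
hsv=cv2.cvtColor(im,cv2.COLOR_RGB2HSV)
m=(((hsv[...,0]<5)|(hsv[...,0]>174))&(hsv[...,1]>150)&(hsv[...,2]>50)).astype(np.uint8)
n,l,st,ce=cv2.connectedComponentsWithStats(m)
for i in range(1,n):
    if st[i,4]>150: print(st[i],ce[i])
```

```text
[ 0.38574918 -0.41690756  0.24895207] [ 3.14150024e+00 -2.48276958e-04 -3.09236573e+00]
plug_head [(0.7, [343.0, 296.0], [0.4677, -0.3891, 0.072])]
amber_1 [(0.84, [478.0, 229.0], [0.4052, -0.2351, 0.012]), (0.65, [412.0, 281.0], [0.4725, -0.3025, 0.012])]
socket [(0.64, [341.0, 288.0], [0.4647, -0.3905, 0.058])]
grasp axis px [319.97256596 209.8910379 ]
grasp axis px [319.944305   216.67782919]
[331 287  26  25 438] [343.66666667 297.80136986]
```

View pics/w2.png

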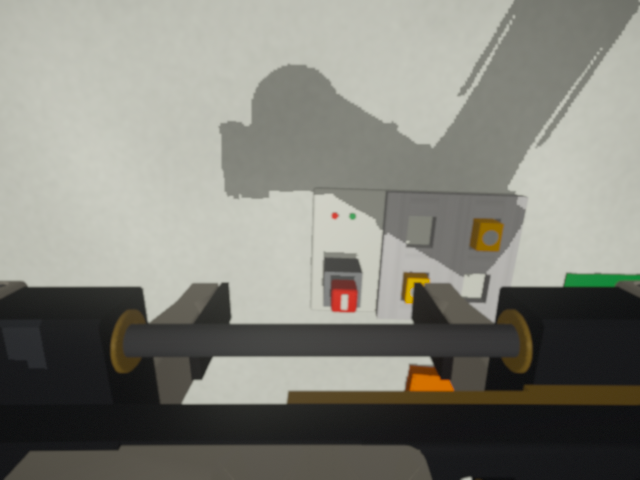

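Run:
```python
from h import *
c=calibration('wrist');s=get_state()
P=lambda u,z:atz('wrist',u,z,c)
for a,b,z in [((387,190),(524,196),.026),((313,188),(310,312),.012),((387,190),(377,318),.026)]:
    d=P(b,z)-P(a,z);print(P(a,z),P(b,z),np.degrees(np.arctan2(d[1],d[0])))
print(P((343.7,297.8),.08))
plan([.468,-.389,.13],np.pi+.04)
```

```text
[ 0.36363837 -0.34624842  0.026     ] [ 0.36291245 -0.19938087  0.026     ] 90.28319276578358
[ 0.36747048 -0.42541223  0.012     ] [ 0.51942773 -0.42241323  0.012     ] 1.1306307687254311
[ 0.36363837 -0.34624842  0.026     ] [ 0.51596247 -0.34249367  0.026     ] 1.412039631798801
[ 0.46600414 -0.38894521  0.08      ]
tgt [ 0.468 -0.389  0.13 ] tx -0.333 ty 0.095 tz 0.476 twist 0.003
```

Emit:
arm_command(commands=[{"tx": -0.1, "ty": 0.03, "tz": 0.1, "twist": 0.01}, {"tx": -0.2, "ty": 0.06, "tz": 0.2, "twist": 0.01}, {"tx": -0.3, "ty": 0.09, "tz": 0.3, "twist": 0.01}, {"tx": -0.33, "ty": 0.092, "tz": 0.4, "twist": 0.01}, {"tx": -0.33, "ty": 0.092, "tz": 0.44, "twist": 0.01}, {"tx": -0.33, "ty": 0.092, "tz": 0.44, "twist": 0.01}, {"tx": -0.33, "ty": 0.092, "tz": 0.44, "twist": 0.01}, {"tx": -0.33, "ty": 0.092, "tz": 0.44, "twist": 0.01}], claw=0.75)

```text
t: 3.38
eef_pos: [0.4678, -0.3898, 0.1407]
ee_rot: [-3.14, 0.002, -3.123]
force: [0.2, -0.3, 0.4]
width: 0.0656
gripper_force: 0.0
```

Run:
```python
from h import *
c=calibration('wrist'); im=snap('wrist','w3.png'); s=get_state();print(s['eef_pos'],s['ee_rot'])
hsv=cv2.cvtColor(im,cv2.COLOR_RGB2HSV)
m=(((hsv[...,0]<5)|(hsv[...,0]>174))&(hsv[...,1]>150)&(hsv[...,2]>50)).astype(np.uint8)
n,l,st,ce=cv2.connectedComponentsWithStats(m)
for i in range(1,n):
    if st[i,4]>150:
        x,y,w,h,_=st[i];print(st[i],ce[i],atz('wrist',(x,y),.086,c),atz('wrist',(x+w,y+h),.086,c))
for q,z in [('plug_head',.072)]:
    print(q,[(round(x['score'],2),np.round(x['uv']).tolist(),atz('wrist',x['uv'],z,c).round(4).tolist()) for x in spot_point(q,'wrist')[:3]])
plan([.467,-.39,.062])
```

```text
[ 0.4679915  -0.38988566  0.14099018] [-3.14013250e+00  2.37402616e-03 -3.12272881e+00]
[ 301  229   40   45 1352] [320.68934911 249.48002959] [ 0.44808561 -0.4019049   0.086     ] [ 0.47740159 -0.37616889  0.086     ]
plug_head [(0.86, [322.0, 252.0], [0.4675, -0.3883, 0.072])]
tgt [ 0.467 -0.39   0.062] tx 0.004 ty -0.001 tz 0.316 twist 0.000
```

View pics/w3.png

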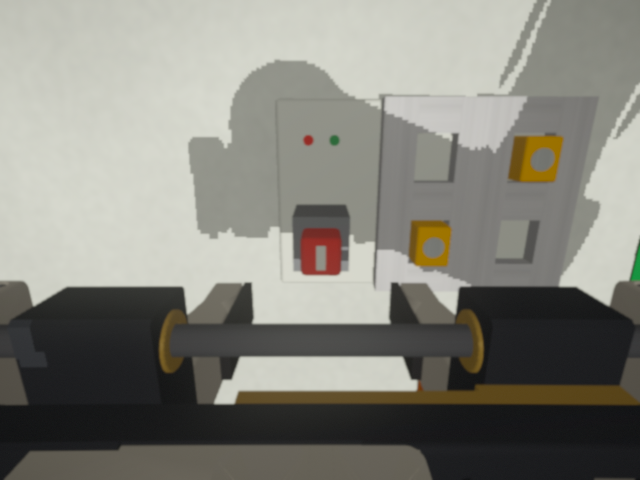

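The plug head is centred at (321,250), right under the tool. Descending to grip it.

Emit:
arm_command(commands=[{"tx": 0.006, "ty": 0, "tz": 0.1, "twist": 0}, {"tx": 0.006, "ty": 0, "tz": 0.2, "twist": 0}, {"tx": 0.006, "ty": 0, "tz": 0.27, "twist": 0}, {"tx": 0.006, "ty": 0, "tz": 0.31, "twist": 0}, {"tx": 0.006, "ty": 0, "tz": 0.31, "twist": 0}, {"tx": 0.006, "ty": 0, "tz": 0.31, "twist": 0}, {"tx": 0.006, "ty": 0, "tz": 0.31, "twist": 0}, {"tx": 0.006, "ty": 0, "tz": 0.31, "twist": 0}], claw=0.75)

```text
t: 4.15
eef_pos: [0.4672, -0.3895, 0.0632]
ee_rot: [-3.14, 0.002, -3.122]
force: [0.4, -0.2, 0.4]
width: 0.0659
gripper_force: 0.0
```

Emit:
arm_command(commands=[{"tx": 0, "ty": 0, "tz": 0, "twist": 0}, {"tx": 0, "ty": 0, "tz": 0, "twist": 0}, {"tx": 0, "ty": 0, "tz": 0, "twist": 0}, {"tx": 0, "ty": 0, "tz": 0, "twist": 0}, {"tx": 0, "ty": 0, "tz": 0, "twist": 0}, {"tx": 0, "ty": 0, "tz": 0, "twist": 0}, {"tx": 0, "ty": 0, "tz": 0, "twist": 0}, {"tx": 0, "ty": 0, "tz": 0, "twist": 0}], claw=0, grip_force=45)

```text
t: 4.82
eef_pos: [0.4663, -0.389, 0.0615]
ee_rot: [3.142, -0.0, -3.122]
force: [0.8, 0.1, 0.6]
width: 0.0255
gripper_force: 45.0
```

Emit:
arm_command(commands=[{"tx": 0, "ty": 0, "tz": -0.03, "twist": 0}, {"tx": 0, "ty": 0, "tz": -0.06, "twist": 0}, {"tx": 0, "ty": 0, "tz": -0.09, "twist": 0}, {"tx": 0, "ty": 0, "tz": -0.13, "twist": 0}, {"tx": 0, "ty": 0, "tz": -0.18, "twist": 0}, {"tx": 0, "ty": 0, "tz": -0.22, "twist": 0}, {"tx": 0, "ty": 0, "tz": -0.26, "twist": 0}, {"tx": 0, "ty": 0, "tz": -0.3, "twist": 0}])

```text
t: 5.48
eef_pos: [0.4663, -0.389, 0.138]
ee_rot: [-3.141, 0.001, -3.122]
force: [-0.1, 0.4, -1.1]
width: 0.0257
gripper_force: 45.0
```

Run:
```python
from h import *
c=calibration('wrist'); snap('scene','s4.png'); s=get_state();print(s['eef_pos'],s['ee_rot'],s['width'])
def rg(q,cam):
    r=regions_of(q,cam)
    for x in r[:2]: print(q,cam,round(x['score'],2),x['rect'])
    return r
print([(round(x['score'],2),x['uv'],atz('scene',x['uv'],.0)) for x in spot_point('dish','scene')])
```

```text
[ 0.46728596 -0.38968371  0.14005174] [-3.13959732e+00  2.98520713e-03 -3.12170720e+00] 0.02592672459345276
[(0.75, [211.0, 258.5], array([ 0.66665988, -0.24273042,  0.        ]))]
```

Emit:
arm_command(commands=[{"tx": 0, "ty": 0, "tz": -0.1, "twist": 0}, {"tx": -0.12, "ty": 0.1, "tz": -0.2, "twist": 0}, {"tx": -0.24, "ty": 0.2, "tz": -0.2, "twist": 0}, {"tx": -0.36, "ty": 0.32, "tz": -0.2, "twist": 0}, {"tx": -0.48, "ty": 0.44, "tz": -0.2, "twist": 0}, {"tx": -0.54, "ty": 0.5, "tz": -0.2, "twist": 0}, {"tx": -0.54, "ty": 0.5, "tz": -0.2, "twist": 0}, {"tx": -0.54, "ty": 0.5, "tz": -0.2, "twist": 0}])

```text
t: 6.25
eef_pos: [0.5994, -0.2599, 0.1855]
ee_rot: [3.141, -0.001, -3.12]
force: [-0.1, -0.2, -1.7]
width: 0.0258
gripper_force: 45.0
```

Run:
```python
from h import *
c=calibration('wrist'); im=snap('wrist','w5.png'); s=get_state();print(s['eef_pos'],s['ee_rot'],s['width'])
for q,z in [('dish',.0),('mat',0),('station',0),('amber_1',.012)]:
    print(q,[(round(x['score'],2),np.round(x['uv']).tolist(),atz('wrist',x['uv'],z,c).round(4).tolist()) for x in spot_point(q,'wrist')[:3]])
for x in regions_of('dish','wrist')[:1]:
    r=cv2.minAreaRect(np.argwhere(x['region'])[:,::-1].astype(np.float32)); P=np.array([atz('wrist',p,.02,c) for p in cv2.boxPoints(r)]); print(x['rect'],P,P.mean(0))
```

```text
[ 0.59864733 -0.2607631   0.18569768] [ 3.14122165e+00 -1.47093785e-03 -3.12092971e+00] 0.0255398162759132
dish [(0.86, [346.0, 275.0], [0.6621, -0.231, 0.0])]
mat [(0.71, [627.0, 171.0], [0.5511, 0.0288, 0.0])]
station [(0.83, [314.0, 31.0], [0.4394, -0.2681, 0.0])]
amber_1 [(0.74, [273.0, 67.0], [0.4702, -0.3025, 0.012])]
[285.3, 211.4, 414.7, 284.0] [[ 0.66153103 -0.29333571  0.02      ]
 [ 0.59043527 -0.2900193   0.02      ]
 [ 0.59305976 -0.17227133  0.02      ]
 [ 0.66466032 -0.16839405  0.02      ]] [ 0.62742159 -0.2310051   0.02      ]
```

View pics/w5.png

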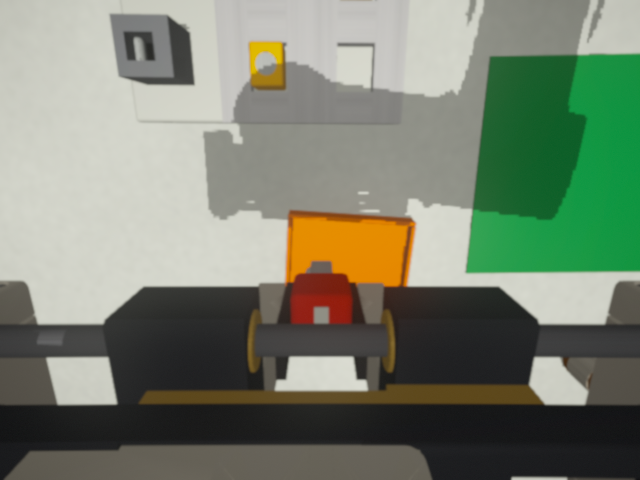

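The dish rim spans (288,211) to (413,222) and the plug is firmly in the fingers. I'll set the plug down off-centre in the dish, then topple it with a finger.

Emit:
arm_command(commands=[{"tx": -0.12, "ty": 0.01, "tz": 0.0, "twist": 0}, {"tx": -0.23, "ty": 0.02, "tz": 0.06, "twist": 0}, {"tx": -0.23, "ty": 0.02, "tz": 0.18, "twist": 0}, {"tx": -0.23, "ty": 0.02, "tz": 0.3, "twist": 0}, {"tx": -0.23, "ty": 0.02, "tz": 0.42, "twist": 0}, {"tx": -0.23, "ty": 0.02, "tz": 0.52, "twist": 0}, {"tx": -0.23, "ty": 0.02, "tz": 0.575, "twist": 0}, {"tx": -0.23, "ty": 0.02, "tz": 0.575, "twist": 0}])

```text
t: 7.22
eef_pos: [0.6548, -0.256, 0.0404]
ee_rot: [3.141, -0.003, -3.123]
force: [-0.3, -0.3, -0.7]
width: 0.0259
gripper_force: 45.0
```

Emit:
arm_command(commands=[{"tx": 0, "ty": 0, "tz": 0, "twist": 0}, {"tx": 0, "ty": 0, "tz": 0, "twist": 0}, {"tx": 0, "ty": 0, "tz": 0, "twist": 0}, {"tx": 0, "ty": 0, "tz": 0, "twist": 0}, {"tx": 0, "ty": 0, "tz": 0, "twist": 0}, {"tx": 0, "ty": 0, "tz": -0.02, "twist": 0}, {"tx": 0, "ty": 0, "tz": -0.02, "twist": 0}, {"tx": 0, "ty": 0, "tz": -0.02, "twist": 0}], claw=0.55)

```text
t: 7.88
eef_pos: [0.6566, -0.2553, 0.0485]
ee_rot: [-3.141, 0.001, -3.122]
force: [-0.3, -0.0, 0.2]
width: 0.0482
gripper_force: 0.0
```

Emit:
arm_command(commands=[{"tx": 0, "ty": 0.03, "tz": 0, "twist": 0}, {"tx": 0, "ty": 0.06, "tz": 0, "twist": 0}, {"tx": 0, "ty": 0.09, "tz": 0, "twist": 0}, {"tx": 0, "ty": 0.12, "tz": 0, "twist": 0}, {"tx": 0, "ty": 0.15, "tz": 0, "twist": 0}, {"tx": 0, "ty": 0.18, "tz": 0, "twist": 0}, {"tx": 0, "ty": 0.21, "tz": 0, "twist": 0}, {"tx": 0, "ty": 0.21, "tz": 0, "twist": 0}])

```text
t: 8.55
eef_pos: [0.6553, -0.2011, 0.0479]
ee_rot: [3.141, 0.0, -3.121]
force: [-0.4, -0.1, -0.9]
width: 0.048
gripper_force: 0.0
```

Emit:
arm_command(commands=[{"tx": 0, "ty": 0.0, "tz": -0.1, "twist": 0}, {"tx": 0, "ty": 0.0, "tz": -0.25, "twist": 0}, {"tx": 0.1, "ty": 0.0, "tz": -0.4, "twist": 0}, {"tx": 0.2, "ty": 0.0, "tz": -0.5, "twist": 0}, {"tx": 0.3, "ty": 0.0, "tz": -0.6, "twist": 0}, {"tx": 0.4, "ty": 0.0, "tz": -0.6, "twist": 0}, {"tx": 0.4, "ty": 0, "tz": -0.6, "twist": 0}, {"tx": 0.4, "ty": 0, "tz": -0.6, "twist": 0}])

```text
t: 9.22
eef_pos: [0.5545, -0.2048, 0.199]
ee_rot: [3.142, 0.002, -3.123]
force: [0.7, -0.2, -0.7]
width: 0.0482
gripper_force: 0.0
```

Run:
```python
from h import *
c=calibration('wrist'); im=snap('wrist','w6.png'); s=get_state();print(s['eef_pos'],s['ee_rot'],s['width'])
for q,z in [('dish',.0),('mat',0),('plug_head',.017)]:
    print(q,[(round(x['score'],2),np.round(x['uv']).tolist(),atz('wrist',x['uv'],z,c).round(4).tolist()) for x in spot_point(q,'wrist')[:3]])
```

```text
[ 0.55517296 -0.20482296  0.19835328] [-3.14154680e+00  1.19806589e-03 -3.12226785e+00] 0.048349449713175875
dish [(0.77, [293.0, 306.0], [0.6619, -0.233, 0.0])]
mat [(0.9, [547.0, 212.0], [0.5507, 0.0259, 0.0]), (0.43, [278.0, 307.0], [0.6624, -0.2491, 0.0])]
plug_head [(0.91, [321.0, 312.0], [0.6587, -0.2018, 0.017])]
```

View pics/w6.png

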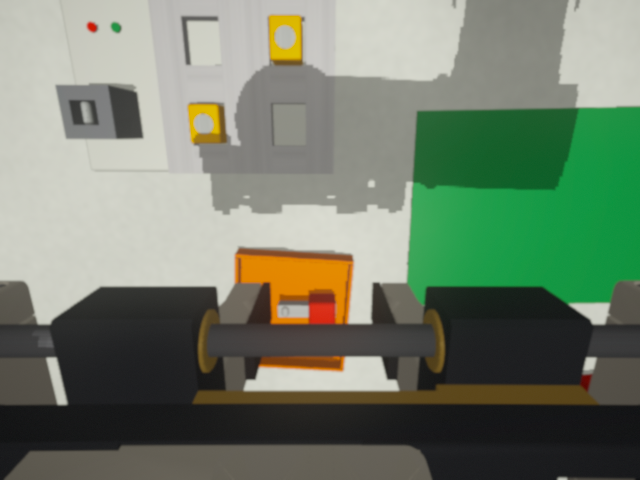

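The plug lies in the dish with its head at (321,308). Next are the bins.

Emit:
arm_command(commands=[{"tx": 0.02, "ty": 0.12, "tz": 0, "twist": 0}, {"tx": 0.04, "ty": 0.25, "tz": 0, "twist": 0}, {"tx": 0.07, "ty": 0.4, "tz": 0, "twist": 0}, {"tx": 0.1, "ty": 0.55, "tz": 0, "twist": 0}, {"tx": 0.14, "ty": 0.7, "tz": 0, "twist": 0}, {"tx": 0.16, "ty": 0.8, "tz": 0, "twist": 0}, {"tx": 0.16, "ty": 0.9, "tz": 0, "twist": 0}, {"tx": 0.16, "ty": 1.0, "tz": 0, "twist": 0}])

```text
t: 10.08
eef_pos: [0.5103, 0.0462, 0.1973]
ee_rot: [-3.141, -0.001, -3.121]
force: [0.8, 0.2, -0.2]
width: 0.0483
gripper_force: 0.0
```

Emit:
arm_command(commands=[{"tx": 0.0, "ty": 0.12, "tz": 0, "twist": 0}, {"tx": 0.0, "ty": 0.25, "tz": 0, "twist": 0}, {"tx": 0.0, "ty": 0.37, "tz": 0, "twist": 0}, {"tx": 0.0, "ty": 0.5, "tz": 0, "twist": 0}, {"tx": 0.0, "ty": 0.62, "tz": 0, "twist": 0}, {"tx": 0.0, "ty": 0.7, "tz": 0, "twist": 0}, {"tx": 0, "ty": 0.7, "tz": 0, "twist": 0}, {"tx": 0, "ty": 0.7, "tz": 0, "twist": 0}])

```text
t: 10.75
eef_pos: [0.5069, 0.2208, 0.1966]
ee_rot: [-3.14, -0.002, -3.12]
force: [0.3, -0.6, -0.3]
width: 0.0481
gripper_force: 0.0
```

Run:
```python
from h import *
c=calibration('wrist'); im=snap('wrist','w7.png'); s=get_state();print(s['eef_pos'],s['ee_rot'],s['width'])
for q,z in [('rail',0),('ledge',.1),('bin_blue_tab',.075),('bin_yellow_tab',.075),('bin_blue',.03),('bin_yellow',.03),('mat',0)]:
    print(q,[(round(x['score'],2),np.round(x['uv']).tolist(),atz('wrist',x['uv'],z,c).round(4).tolist()) for x in spot_point(q,'wrist')[:3]])
```

```text
[0.50686696 0.21989247 0.19679813] [-3.14027383e+00 -1.47924965e-03 -3.12103976e+00] 0.04795106319241661
rail [(0.77, [400.0, 88.0], [0.3883, 0.2917, 0.0])]
ledge [(0.64, [438.0, 74.0], [0.3917, 0.295, 0.1])]
bin_blue_tab [(0.68, [327.0, 245.0], [0.5175, 0.2267, 0.075]), (0.36, [402.0, 88.0], [0.3974, 0.2776, 0.075])]
bin_yellow_tab [(0.56, [498.0, 236.0], [0.5069, 0.3656, 0.075])]
bin_blue [(0.78, [323.0, 160.0], [0.4526, 0.2218, 0.03])]
bin_yellow [(0.97, [605.0, 242.0], [0.5226, 0.4896, 0.03]), (0.94, [486.0, 152.0], [0.4425, 0.3654, 0.03])]
mat [(0.9, [132.0, 250.0], [0.5511, 0.0262, 0.0])]
```

View pics/w7.png

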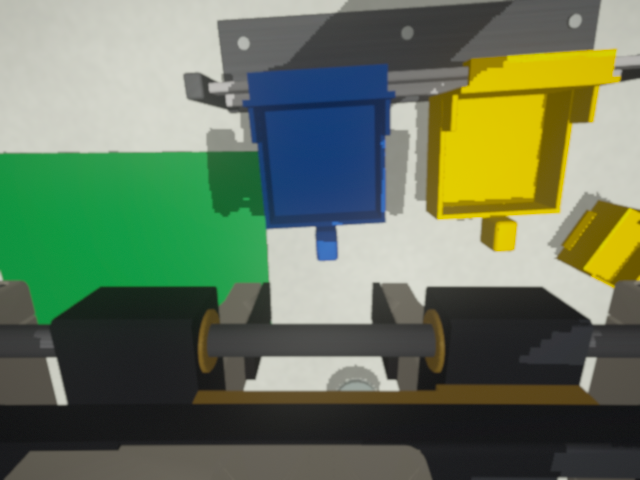

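Run:
```python
from h import *
c=calibration('wrist'); im=cv2.imread('pics/w7.png')
hsv=cv2.cvtColor(im,cv2.COLOR_BGR2HSV)
sub=hsv[215:275,300:360]; print('cols', [ (x+300, int(((sub[10:,x,0]>95)&(sub[10:,x,0]<130)&(sub[10:,x,1]>120)).sum())) for x in range(10,45,2)])
print('rows',[(r+215,int(((sub[r,:,0]>95)&(sub[r,:,0]<130)&(sub[r,:,1]>120)).sum())) for r in range(0,55,2)])
for u in [(327,261),(316,240),(338,240),(327,229),(264,228),(385,222)]: print(u,atz('wrist',u,.082,c).round(4),atz('wrist',u,.066,c).round(4))
plan([.521,.2255,.13],np.pi+.076)
```

```text
cols [(310, 0), (312, 0), (314, 0), (316, 1), (318, 33), (320, 35), (322, 35), (324, 35), (326, 35), (328, 35), (330, 35), (332, 35), (334, 30), (336, 12), (338, 0), (340, 0), (342, 0), (344, 0)]
rows [(215, 60), (217, 60), (219, 60), (221, 60), (223, 46), (225, 30), (227, 17), (229, 16), (231, 18), (233, 18), (235, 18), (237, 19), (239, 19), (241, 19), (243, 19), (245, 19), (247, 20), (249, 20), (251, 19), (253, 19), (255, 19), (257, 19), (259, 15), (261, 0), (263, 0), (265, 0), (267, 0), (269, 0)]
(327, 261) [0.53   0.2251 0.082 ] [0.5358 0.2255 0.066 ]
(316, 240) [0.5123 0.2158 0.082 ] [0.5171 0.2157 0.066 ]
(338, 240) [0.512  0.2334 0.082 ] [0.5167 0.2344 0.066 ]
(327, 229) [0.5031 0.2244 0.082 ] [0.5073 0.2248 0.066 ]
(264, 228) [0.5032 0.1745 0.082 ] [0.5074 0.172  0.066 ]
(385, 222) [0.4965 0.27   0.082 ] [0.5003 0.2731 0.066 ]
tgt [0.521 0.226 0.13 ] tx -0.056 ty 0.026 tz 0.272 twist -0.018
```

The blue tab is at (327,245) and the yellow tab at (498,236). The rail is yawed about 0.076 rad. I'll grip the blue tab near its outer end so the tilted front wall stays off the fingers.

Emit:
arm_command(commands=[{"tx": -0.056, "ty": 0.024, "tz": 0.05, "twist": -0.018}, {"tx": -0.056, "ty": 0.024, "tz": 0.15, "twist": -0.018}, {"tx": -0.056, "ty": 0.024, "tz": 0.28, "twist": -0.018}, {"tx": -0.056, "ty": 0.024, "tz": 0.4, "twist": -0.018}, {"tx": -0.056, "ty": 0.024, "tz": 0.5, "twist": -0.018}, {"tx": -0.056, "ty": 0.024, "tz": 0.555, "twist": -0.018}, {"tx": -0.056, "ty": 0.024, "tz": 0.555, "twist": -0.018}, {"tx": -0.056, "ty": 0.024, "tz": 0.555, "twist": -0.018}])

```text
t: 11.82
eef_pos: [0.5208, 0.2252, 0.0589]
ee_rot: [-3.141, -0.001, -3.066]
force: [-0.1, -0.0, 0.5]
width: 0.048
gripper_force: 0.0
```

Emit:
arm_command(commands=[{"tx": 0, "ty": 0, "tz": 0, "twist": 0}, {"tx": 0, "ty": 0, "tz": 0, "twist": 0}, {"tx": 0, "ty": 0, "tz": 0, "twist": 0}, {"tx": 0, "ty": 0, "tz": 0, "twist": 0}, {"tx": 0, "ty": 0, "tz": 0, "twist": 0}, {"tx": 0, "ty": 0, "tz": 0, "twist": 0}, {"tx": 0, "ty": 0, "tz": 0, "twist": 0}, {"tx": 0, "ty": 0, "tz": 0, "twist": 0}], claw=0, grip_force=15)

```text
t: 12.48
eef_pos: [0.521, 0.2256, 0.0595]
ee_rot: [-3.142, 0.0, -3.065]
force: [0.1, -2.8, 5.4]
width: 0.0178
gripper_force: 15.0
```

Emit:
arm_command(commands=[{"tx": -0.004, "ty": 0, "tz": -0.02, "twist": 0}, {"tx": -0.006, "ty": 0, "tz": -0.045, "twist": 0}, {"tx": -0.008, "ty": 0, "tz": -0.07, "twist": 0}, {"tx": -0.009, "ty": 0, "tz": -0.095, "twist": 0}, {"tx": -0.008, "ty": 0, "tz": -0.12, "twist": 0}, {"tx": -0.006, "ty": 0, "tz": -0.145, "twist": 0}, {"tx": -0.004, "ty": 0, "tz": -0.17, "twist": 0}, {"tx": -0.004, "ty": 0, "tz": -0.17, "twist": 0}])

```text
t: 13.15
eef_pos: [0.5213, 0.2257, 0.1028]
ee_rot: [3.141, -0.0, -3.066]
force: [-3.8, 0.0, -1.7]
width: 0.0177
gripper_force: 15.0
```

Run:
```python
from h import *
a=snap('side','a.png')[250:450,220:460]; b=snap('wrist','b.png')[30:300,200:640]; s=get_state();print(s['eef_pos'],s['force'],s['moment'],s['width'])
a=cv2.resize(a,None,fx=1.9,fy=1.9); b=cv2.resize(b,(440,270))
o=np.zeros((660,460,3),np.uint8);o[:380,:456]=a;o[385:655,:440]=b
cv2.imwrite('pics/m8.png',cv2.resize(o,(418,600))[:,:,::-1])
```

```text
[0.52148763 0.2257183  0.10197098] [-4.05148986 -0.95047359 -0.44855359] [-0.12066593  1.3820053   0.04053806] 0.01790745551862063
```

View pics/m8.png

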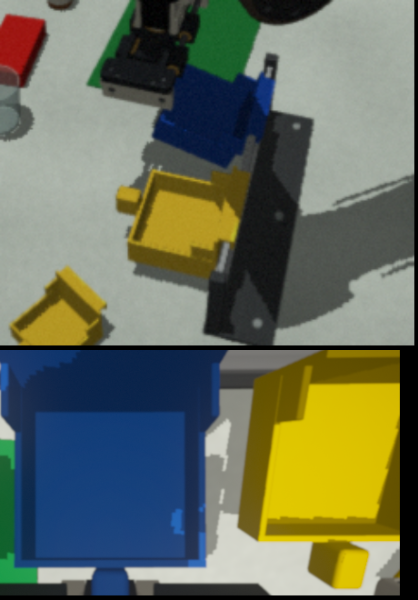

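The blue bin is tilted about 0.35 rad with little force on the tool. I'll tighten the grip, lift and draw it out.

Emit:
arm_command(commands=[{"tx": 0, "ty": 0, "tz": 0, "twist": 0}, {"tx": 0.005, "ty": 0, "tz": -0.02, "twist": 0}, {"tx": 0.005, "ty": 0, "tz": -0.04, "twist": 0}, {"tx": 0.005, "ty": 0, "tz": -0.06, "twist": 0}, {"tx": 0.005, "ty": 0, "tz": -0.08, "twist": 0}, {"tx": 0.005, "ty": 0, "tz": -0.1, "twist": 0}, {"tx": 0.005, "ty": 0, "tz": -0.1, "twist": 0}, {"tx": 0.005, "ty": 0, "tz": -0.1, "twist": 0}], grip_force=40)

```text
t: 13.92
eef_pos: [0.5208, 0.2259, 0.1271]
ee_rot: [3.141, 0.001, -3.066]
force: [0.1, 0.2, -1.9]
width: 0.0176
gripper_force: 40.0
```

Emit:
arm_command(commands=[{"tx": -0.03, "ty": 0, "tz": 0, "twist": 0}, {"tx": -0.06, "ty": 0, "tz": 0, "twist": 0}, {"tx": -0.1, "ty": 0, "tz": 0, "twist": 0}, {"tx": -0.14, "ty": 0, "tz": 0, "twist": 0}, {"tx": -0.2, "ty": 0, "tz": 0, "twist": 0}, {"tx": -0.26, "ty": 0, "tz": 0, "twist": 0}, {"tx": -0.32, "ty": 0, "tz": 0, "twist": 0}, {"tx": -0.36, "ty": 0, "tz": 0, "twist": 0}])

```text
t: 14.58
eef_pos: [0.6124, 0.2325, 0.1259]
ee_rot: [-3.141, -0.0, -3.066]
force: [0.5, -0.1, -1.6]
width: 0.018
gripper_force: 40.0
```

Run:
```python
from h import *
a=snap('side','a9.png')[200:450,190:430]; s=get_state();print(s['eef_pos'],s['ee_rot'],s['force'],s['moment'],s['width'])
cv2.imwrite('pics/m9.png',cv2.resize(a,None,fx=2,fy=2)[:,:,::-1])
```

```text
[0.6134867  0.23253194 0.12576892] [-3.14098545e+00  4.47526221e-04 -3.06616136e+00] [ 3.25092096  1.0324693  -0.11539273] [ 0.26085682 -0.71320278  0.02885762] 0.017801326434709493
```

View pics/m9.png

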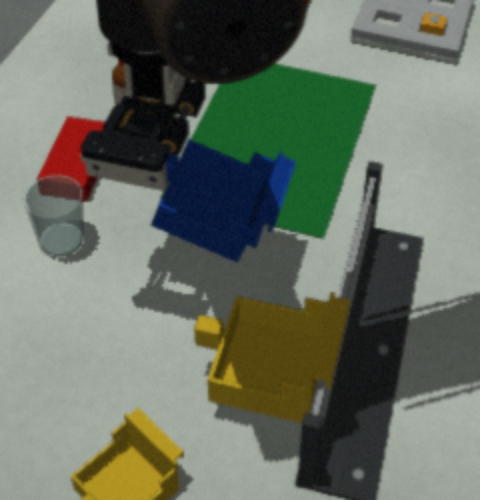

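The blue bin is free of the rail. Carrying it to the mat.

Emit:
arm_command(commands=[{"tx": 0.02, "ty": -0.12, "tz": 0, "twist": 0}, {"tx": 0.05, "ty": -0.27, "tz": 0, "twist": 0.018}, {"tx": 0.08, "ty": -0.42, "tz": 0, "twist": 0.018}, {"tx": 0.11, "ty": -0.57, "tz": 0, "twist": 0.018}, {"tx": 0.14, "ty": -0.72, "tz": 0, "twist": 0.018}, {"tx": 0.17, "ty": -0.86, "tz": 0, "twist": 0.018}, {"tx": 0.18, "ty": -0.97, "tz": 0, "twist": 0.018}, {"tx": 0.18, "ty": -1.0, "tz": 0, "twist": 0.018}])

```text
t: 15.3
eef_pos: [0.5835, -0.0238, 0.1265]
ee_rot: [-3.141, -0.001, -3.125]
force: [1.2, 0.6, -2.0]
width: 0.0176
gripper_force: 40.0
```

Emit:
arm_command(commands=[{"tx": 0, "ty": -0.04, "tz": 0.04, "twist": 0}, {"tx": 0, "ty": -0.04, "tz": 0.08, "twist": 0}, {"tx": 0, "ty": -0.04, "tz": 0.12, "twist": 0}, {"tx": 0, "ty": -0.04, "tz": 0.16, "twist": 0}, {"tx": 0, "ty": -0.04, "tz": 0.2, "twist": 0}, {"tx": 0, "ty": -0.04, "tz": 0.2, "twist": 0}, {"tx": 0, "ty": -0.04, "tz": 0.2, "twist": 0}, {"tx": 0, "ty": -0.04, "tz": 0.2, "twist": 0}], grip_force=20)

```text
t: 15.97
eef_pos: [0.5849, -0.0297, 0.0766]
ee_rot: [-3.141, 0.0, -3.121]
force: [0.5, 0.1, -1.3]
width: 0.0179
gripper_force: 20.0
```

Run:
```python
from h import *
a=snap('side','a10.png')[180:350,200:440]; s=get_state();print(s['eef_pos'],s['ee_rot'],s['force'],s['width'])
cv2.imwrite('pics/m10.png',cv2.resize(a,None,fx=2.5,fy=2.5)[:,:,::-1])
plan([.611,-.033,.032],np.pi+.02)
```

```text
[ 0.58506944 -0.02974376  0.07693651] [ 3.14159252e+00  6.81646935e-04 -3.12140442e+00] [ 0.1033464  -0.40019344 -0.85014123] 0.0176756370522891
tgt [ 0.611 -0.033  0.032] tx -0.103 ty -0.015 tz 0.180 twist 0.000
```

View pics/m10.png

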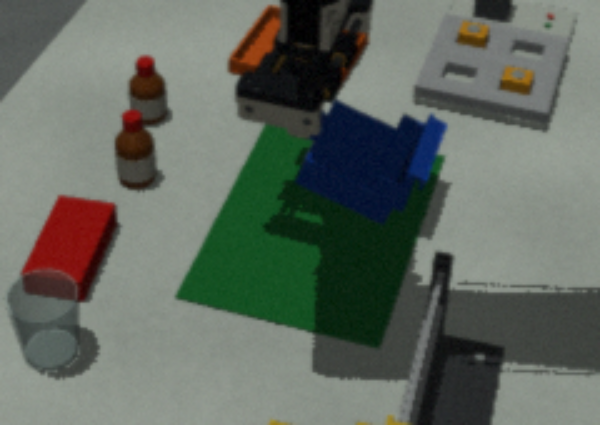

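Emit:
arm_command(commands=[{"tx": 0, "ty": -0.01, "tz": 0.035, "twist": 0}, {"tx": -0.015, "ty": -0.013, "tz": 0.06, "twist": 0}, {"tx": -0.033, "ty": -0.013, "tz": 0.085, "twist": 0}, {"tx": -0.05, "ty": -0.013, "tz": 0.11, "twist": 0}, {"tx": -0.067, "ty": -0.013, "tz": 0.135, "twist": 0}, {"tx": -0.083, "ty": -0.013, "tz": 0.16, "twist": 0}, {"tx": -0.093, "ty": -0.013, "tz": 0.178, "twist": 0}, {"tx": -0.093, "ty": -0.013, "tz": 0.178, "twist": 0}], grip_force=12)

```text
t: 16.68
eef_pos: [0.609, -0.0331, 0.0313]
ee_rot: [-3.141, 0.0, -3.122]
force: [0.0, 0.9, -1.5]
width: 0.0178
gripper_force: 12.0
```

Emit:
arm_command(commands=[{"tx": 0, "ty": 0, "tz": 0, "twist": 0}, {"tx": 0, "ty": 0, "tz": 0, "twist": 0}, {"tx": 0, "ty": 0, "tz": 0, "twist": 0}, {"tx": 0, "ty": 0, "tz": 0, "twist": 0}, {"tx": 0, "ty": 0, "tz": -0.05, "twist": 0}, {"tx": 0, "ty": 0, "tz": -0.15, "twist": 0}, {"tx": 0, "ty": 0, "tz": -0.3, "twist": 0}, {"tx": 0, "ty": 0, "tz": -0.46, "twist": 0}], claw=0.55)

```text
t: 17.35
eef_pos: [0.6067, -0.0332, 0.1472]
ee_rot: [-3.141, -0.003, -3.122]
force: [2.2, -0.2, 0.2]
width: 0.0484
gripper_force: 0.0
```

Emit:
arm_command(commands=[{"tx": 0.02, "ty": 0.12, "tz": -0.12, "twist": 0}, {"tx": 0.05, "ty": 0.28, "tz": -0.2, "twist": 0}, {"tx": 0.1, "ty": 0.44, "tz": -0.2, "twist": 0}, {"tx": 0.15, "ty": 0.6, "tz": -0.2, "twist": 0}, {"tx": 0.21, "ty": 0.76, "tz": -0.2, "twist": 0}, {"tx": 0.28, "ty": 0.9, "tz": -0.2, "twist": 0}, {"tx": 0.34, "ty": 1.0, "tz": -0.2, "twist": 0}, {"tx": 0.38, "ty": 1.0, "tz": -0.2, "twist": 0}])

```text
t: 18.02
eef_pos: [0.5068, 0.2193, 0.1973]
ee_rot: [3.14, 0.001, -3.119]
force: [0.4, -1.2, 1.1]
width: 0.048
gripper_force: 0.0
```

Run:
```python
from h import *
im=snap('side','a11.png'); s=get_state();print(s['eef_pos'],s['ee_rot'],s['force'],s['width'])
for q,z in [('bin_blue',.002),('bin_blue_tab',.047),('bin_yellow_tab',.075),('mat',0)]:
    print(q,[(round(x['score'],2),np.round(x['uv']).tolist(),atz('side',x['uv'],z).round(4).tolist()) for x in spot_point(q,'side')[:3]])
cv2.imwrite('pics/m11.png',cv2.resize(im[180:470,190:430],None,fx=2,fy=2)[:,:,::-1])
plan([.509,.3665,.2],np.pi+.076)
```

```text
[0.5053987  0.21719441 0.19727994] [ 3.14081827e+00 -2.85053872e-04 -3.11875719e+00] [-1.67893088 -1.25744411 -1.8092536 ] 0.04861361038271119
bin_blue [(0.68, [338.0, 255.0], [0.5395, -0.0338, 0.002])]
bin_blue_tab [(0.87, [312.0, 236.0], [0.61, -0.03, 0.047]), (0.43, [255.0, 250.0], [0.724, 0.0681, 0.047])]
bin_yellow_tab [(0.96, [291.0, 364.0], [0.5096, 0.3698, 0.075]), (0.77, [233.0, 453.0], [0.5336, 0.5666, 0.075])]
mat [(0.7, [328.0, 269.0], [0.548, 0.0228, 0.0]), (0.28, [327.0, 381.0], [0.4453, 0.3348, 0.0])]
tgt [0.509 0.366 0.2  ] tx -0.014 ty 0.607 tz -0.011 twist -0.018
```

View pics/m11.png

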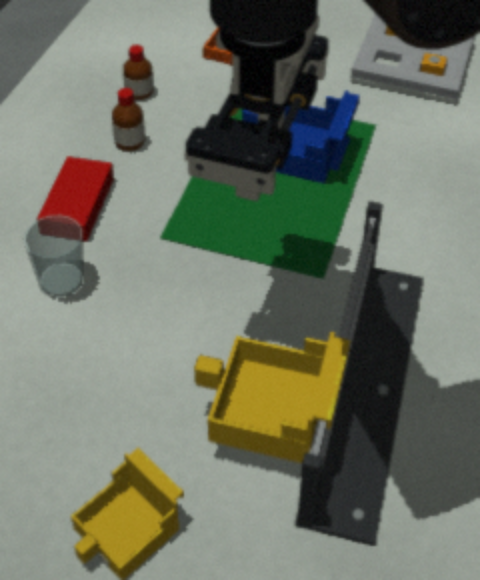

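The blue bin stands on the mat. Next is the yellow one, still on the rail with its tab at about (291,364) in the side view.

Emit:
arm_command(commands=[{"tx": 0.0, "ty": 0.12, "tz": 0, "twist": -0.018}, {"tx": 0.0, "ty": 0.25, "tz": 0, "twist": -0.018}, {"tx": 0.0, "ty": 0.38, "tz": 0, "twist": -0.018}, {"tx": 0.02, "ty": 0.5, "tz": 0, "twist": -0.018}, {"tx": 0.02, "ty": 0.58, "tz": 0, "twist": -0.018}, {"tx": 0.02, "ty": 0.6, "tz": 0, "twist": -0.018}, {"tx": 0.02, "ty": 0.6, "tz": 0, "twist": -0.018}, {"tx": 0.02, "ty": 0.6, "tz": 0, "twist": -0.018}])

```text
t: 18.93
eef_pos: [0.5005, 0.364, 0.1966]
ee_rot: [-3.141, -0.001, -3.066]
force: [0.1, -0.5, -0.2]
width: 0.048
gripper_force: 0.0
```

Run:
```python
from h import *
c=calibration('wrist'); im=snap('wrist','w12.png'); s=get_state();print(s['eef_pos'],s['ee_rot'])
for q,z in [('bin_yellow_tab',.075),('bin_yellow',.03)]:
    print(q,[(round(x['score'],2),np.round(x['uv']).tolist(),atz('wrist',x['uv'],z,c).round(4).tolist()) for x in spot_point(q,'wrist')[:3]])
hsv=cv2.cvtColor(im,cv2.COLOR_RGB2HSV); m=(hsv[...,0]>20)&(hsv[...,0]<35)&(hsv[...,1]>130)
for r in range(180,284,4):
    x=np.where(m[r,230:420])[0]; print(r,(x.min()+230,x.max()+230,len(x)) if len(x) else 0, end='; ')
```

```text
[0.50052535 0.36367684 0.19685991] [-3.14103298e+00 -4.71623000e-04 -3.06668510e+00]
bin_yellow_tab [(0.87, [323.0, 236.0], [0.5034, 0.3664, 0.075]), (0.74, [505.0, 286.0], [0.5363, 0.5237, 0.075])]
bin_yellow [(0.68, [461.0, 254.0], [0.5246, 0.501, 0.03])]
180 (np.int64(263), np.int64(386), 124); 184 (np.int64(264), np.int64(386), 123); 188 (np.int64(264), np.int64(386), 123); 192 (np.int64(264), np.int64(386), 123); 196 (np.int64(264), np.int64(385), 122); 200 (np.int64(264), np.int64(385), 122); 204 (np.int64(265), np.int64(385), 121); 208 (np.int64(265), np.int64(385), 121); 212 (np.int64(265), np.int64(383), 119); 216 (np.int64(266), np.int64(383), 118); 220 (np.int64(315), np.int64(334), 20); 224 (np.int64(316), np.int64(333), 18); 228 (np.int64(315), np.int64(334), 20); 232 (np.int64(315), np.int64(334), 20); 236 (np.int64(315), np.int64(334), 20); 240 (np.int64(315), np.int64(334), 20); 244 (np.int64(315), np.int64(334), 20); 248 (np.int64(315), np.int64(334), 20); 252 (np.int64(315), np.int64(419), 23); 256 0; 260 (np.int64(419), np.int64(419), 1); 264 (np.int64(416), np.int64(419), 4); 268 (np.int64(417), np.int64(419), 3); 272 (np.int64(419), np.int64(419), 1); 276 0; 280 0;
```

Emit:
arm_command(commands=[{"tx": -0.034, "ty": 0.013, "tz": 0.05, "twist": 0}, {"tx": -0.034, "ty": 0.013, "tz": 0.15, "twist": 0}, {"tx": -0.034, "ty": 0.013, "tz": 0.28, "twist": 0}, {"tx": -0.034, "ty": 0.013, "tz": 0.4, "twist": 0}, {"tx": -0.034, "ty": 0.013, "tz": 0.5, "twist": 0}, {"tx": -0.034, "ty": 0.013, "tz": 0.553, "twist": 0}, {"tx": -0.034, "ty": 0.013, "tz": 0.553, "twist": 0}, {"tx": -0.034, "ty": 0.013, "tz": 0.553, "twist": 0}])

```text
t: 19.75
eef_pos: [0.5086, 0.368, 0.0581]
ee_rot: [-3.14, -0.001, -3.066]
force: [0.1, 0.2, 1.0]
width: 0.0483
gripper_force: 0.0
```

Emit:
arm_command(commands=[{"tx": 0, "ty": 0, "tz": 0, "twist": 0}, {"tx": 0, "ty": 0, "tz": 0, "twist": 0}, {"tx": 0, "ty": 0, "tz": 0, "twist": 0}, {"tx": 0, "ty": 0, "tz": 0, "twist": 0}, {"tx": 0, "ty": 0, "tz": 0, "twist": 0}, {"tx": 0, "ty": 0, "tz": 0, "twist": 0}, {"tx": 0, "ty": 0, "tz": 0, "twist": 0}, {"tx": 0, "ty": 0, "tz": 0, "twist": 0}], claw=0, grip_force=15)

```text
t: 20.42
eef_pos: [0.5087, 0.3677, 0.0595]
ee_rot: [-3.14, 0.0, -3.065]
force: [1.2, -4.1, 4.8]
width: 0.0181
gripper_force: 15.0
```

Emit:
arm_command(commands=[{"tx": -0.003, "ty": 0, "tz": -0.02, "twist": 0}, {"tx": -0.005, "ty": 0, "tz": -0.045, "twist": 0}, {"tx": -0.006, "ty": 0, "tz": -0.07, "twist": 0}, {"tx": -0.007, "ty": 0, "tz": -0.095, "twist": 0}, {"tx": -0.006, "ty": 0, "tz": -0.12, "twist": 0}, {"tx": -0.004, "ty": 0, "tz": -0.145, "twist": 0}, {"tx": -0.001, "ty": 0, "tz": -0.17, "twist": 0}, {"tx": -0.001, "ty": 0, "tz": -0.17, "twist": 0}])

```text
t: 21.08
eef_pos: [0.5092, 0.3697, 0.1033]
ee_rot: [3.14, 0.002, -3.065]
force: [0.5, 0.0, -1.4]
width: 0.0179
gripper_force: 15.0
```

Emit:
arm_command(commands=[{"tx": 0, "ty": 0, "tz": 0, "twist": 0}, {"tx": 0.002, "ty": 0, "tz": -0.02, "twist": 0}, {"tx": 0.002, "ty": 0, "tz": -0.04, "twist": 0}, {"tx": 0.002, "ty": 0, "tz": -0.06, "twist": 0}, {"tx": 0.002, "ty": 0, "tz": -0.08, "twist": 0}, {"tx": 0.002, "ty": 0, "tz": -0.1, "twist": 0}, {"tx": 0.002, "ty": 0, "tz": -0.1, "twist": 0}, {"tx": 0.002, "ty": 0, "tz": -0.1, "twist": 0}], grip_force=40)

```text
t: 21.75
eef_pos: [0.5082, 0.369, 0.1267]
ee_rot: [3.141, 0.0, -3.066]
force: [-0.1, 0.7, -1.4]
width: 0.0179
gripper_force: 40.0
```

Emit:
arm_command(commands=[{"tx": -0.02, "ty": 0, "tz": 0, "twist": 0}, {"tx": -0.04, "ty": 0, "tz": 0, "twist": 0}, {"tx": -0.06, "ty": 0, "tz": 0, "twist": 0}, {"tx": -0.08, "ty": 0, "tz": 0, "twist": 0}, {"tx": -0.1, "ty": 0, "tz": 0, "twist": 0}, {"tx": -0.1, "ty": 0, "tz": 0, "twist": 0}, {"tx": -0.1, "ty": 0, "tz": 0, "twist": 0}, {"tx": -0.1, "ty": 0, "tz": 0, "twist": 0}])

```text
t: 22.42
eef_pos: [0.533, 0.3706, 0.1261]
ee_rot: [-3.141, -0.0, -3.066]
force: [-0.6, 0.2, -1.3]
width: 0.0178
gripper_force: 40.0
```

Emit:
arm_command(commands=[{"tx": -0.13, "ty": 0, "tz": 0, "twist": 0}, {"tx": -0.2, "ty": -0.1, "tz": 0, "twist": 0}, {"tx": -0.2, "ty": -0.25, "tz": 0, "twist": 0.018}, {"tx": -0.18, "ty": -0.4, "tz": 0, "twist": 0.018}, {"tx": -0.16, "ty": -0.55, "tz": 0, "twist": 0.018}, {"tx": -0.14, "ty": -0.7, "tz": 0, "twist": 0.018}, {"tx": -0.13, "ty": -0.85, "tz": 0, "twist": 0.018}, {"tx": -0.13, "ty": -0.97, "tz": 0, "twist": 0.018}])

```text
t: 23.08
eef_pos: [0.5829, 0.1291, 0.1266]
ee_rot: [3.142, -0.0, -3.122]
force: [-0.4, 0.7, -2.5]
width: 0.0176
gripper_force: 40.0
```

Run:
```python
from h import *
s=get_state();print(s['eef_pos'],s['ee_rot'],s['force'],s['width'])
im=snap('scene','s13.png');cv2.imwrite('pics/m13.png',cv2.resize(im[160:340,180:480],None,fx=2.5,fy=2.5)[:,:,::-1])
for q,z in [('bin_blue',.002),('bin_blue_tab',.047),('dish',0)]:
    print(q,[(round(x['score'],2),np.round(x['uv']).tolist(),atz('scene',x['uv'],z).round(4).tolist()) for x in spot_point(q,'scene')[:3]])
plan([.585,.09,.076],np.pi+.02)
```

```text
[0.58285561 0.12909537 0.12661557] [ 3.14150302e+00 -1.25756779e-04 -3.12227954e+00] [-0.4184641   0.7195231  -2.54514249] 0.017582426927911773
bin_blue []
bin_blue_tab [(0.92, [287.0, 253.0], [0.61, -0.022, 0.047])]
dish [(0.57, [215.0, 258.0], [0.6585, -0.2346, 0.0]), (0.37, [312.0, 259.0], [0.5491, 0.0251, 0.0])]
tgt [0.585 0.09  0.076] tx -0.001 ty -0.163 tz 0.203 twist -0.001
```

View pics/m13.png

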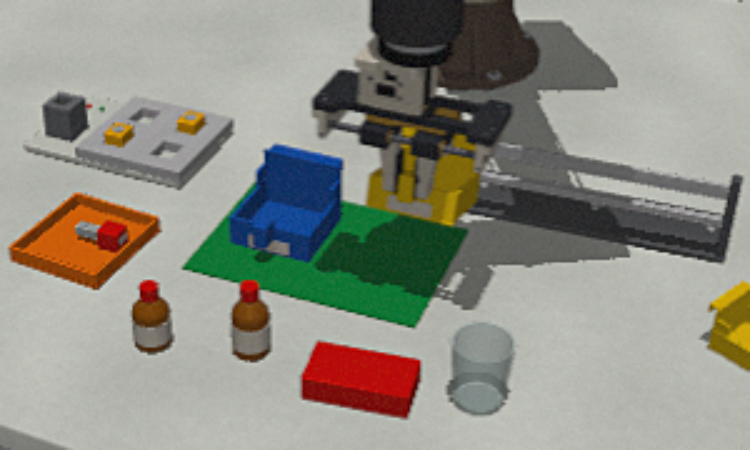

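The blue bin stands upright on the mat at crop (290,200), the plug lies in the dish, and the yellow bin is in hand. Setting it down.

Emit:
arm_command(commands=[{"tx": 0, "ty": -0.1, "tz": 0.0, "twist": 0}, {"tx": 0, "ty": -0.15, "tz": 0.04, "twist": 0}, {"tx": 0, "ty": -0.15, "tz": 0.1, "twist": 0}, {"tx": 0, "ty": -0.15, "tz": 0.16, "twist": 0}, {"tx": 0, "ty": -0.15, "tz": 0.2, "twist": 0}, {"tx": 0, "ty": -0.15, "tz": 0.2, "twist": 0}, {"tx": 0, "ty": -0.15, "tz": 0.2, "twist": 0}, {"tx": 0, "ty": -0.15, "tz": 0.2, "twist": 0}], grip_force=20)

```text
t: 23.95
eef_pos: [0.5851, 0.0945, 0.0767]
ee_rot: [-3.142, 0.001, -3.121]
force: [0.2, 0.3, -0.5]
width: 0.0181
gripper_force: 20.0
```

Emit:
arm_command(commands=[{"tx": 0, "ty": 0, "tz": 0.035, "twist": 0}, {"tx": -0.015, "ty": 0, "tz": 0.06, "twist": 0}, {"tx": -0.033, "ty": 0, "tz": 0.085, "twist": 0}, {"tx": -0.05, "ty": 0, "tz": 0.11, "twist": 0}, {"tx": -0.067, "ty": 0, "tz": 0.135, "twist": 0}, {"tx": -0.083, "ty": 0, "tz": 0.16, "twist": 0}, {"tx": -0.093, "ty": 0, "tz": 0.178, "twist": 0}, {"tx": -0.093, "ty": 0, "tz": 0.178, "twist": 0}], grip_force=12)

```text
t: 24.62
eef_pos: [0.6092, 0.0943, 0.0312]
ee_rot: [-3.141, 0.001, -3.122]
force: [0.8, -0.3, -0.3]
width: 0.0181
gripper_force: 12.0
```

Emit:
arm_command(commands=[{"tx": 0, "ty": 0, "tz": 0, "twist": 0}, {"tx": 0, "ty": 0, "tz": 0, "twist": 0}, {"tx": 0, "ty": 0, "tz": 0, "twist": 0}, {"tx": 0, "ty": 0, "tz": 0, "twist": 0}, {"tx": 0, "ty": 0, "tz": -0.05, "twist": 0}, {"tx": 0, "ty": 0, "tz": -0.15, "twist": 0}, {"tx": 0, "ty": 0, "tz": -0.3, "twist": 0}, {"tx": 0, "ty": 0, "tz": -0.46, "twist": 0}], claw=0.55)

```text
t: 25.28
eef_pos: [0.6067, 0.094, 0.1469]
ee_rot: [-3.14, -0.003, -3.122]
force: [1.5, 0.3, -0.6]
width: 0.0482
gripper_force: 0.0
```

Run:
```python
from h import *
s=get_state();print(s['eef_pos'],s['ee_rot'],s['force'],s['width'])
plan([.44,-.27,.2],np.pi+.02)
```

```text
[0.60666992 0.09399149 0.14687044] [-3.14042478e+00 -2.97433951e-03 -3.12210713e+00] [ 1.53062892  0.30661665 -0.61601153] 0.048194007343925184
tgt [ 0.44 -0.27  0.2 ] tx 0.695 ty -1.443 tz -0.213 twist -0.000
```

Emit:
arm_command(commands=[{"tx": 0.06, "ty": -0.1, "tz": -0.12, "twist": 0}, {"tx": 0.12, "ty": -0.22, "tz": -0.2, "twist": 0}, {"tx": 0.18, "ty": -0.35, "tz": -0.2, "twist": 0}, {"tx": 0.24, "ty": -0.48, "tz": -0.2, "twist": 0}, {"tx": 0.3, "ty": -0.6, "tz": -0.2, "twist": 0}, {"tx": 0.36, "ty": -0.74, "tz": -0.2, "twist": 0}, {"tx": 0.42, "ty": -0.88, "tz": -0.2, "twist": 0}, {"tx": 0.5, "ty": -1.0, "tz": -0.2, "twist": 0}])

```text
t: 25.95
eef_pos: [0.4872, -0.1596, 0.1972]
ee_rot: [-3.141, 0.001, -3.122]
force: [0.7, -0.7, 0.3]
width: 0.0483
gripper_force: 0.0
```

Emit:
arm_command(commands=[{"tx": 0.04, "ty": -0.12, "tz": 0, "twist": 0}, {"tx": 0.06, "ty": -0.25, "tz": 0.05, "twist": 0}, {"tx": 0.06, "ty": -0.37, "tz": 0.1, "twist": 0}, {"tx": 0.06, "ty": -0.5, "tz": 0.15, "twist": 0}, {"tx": 0.06, "ty": -0.58, "tz": 0.2, "twist": 0}, {"tx": 0.06, "ty": -0.58, "tz": 0.2, "twist": 0}, {"tx": 0.06, "ty": -0.58, "tz": 0.2, "twist": 0}, {"tx": 0.06, "ty": -0.58, "tz": 0.2, "twist": 0}])

```text
t: 26.62
eef_pos: [0.4755, -0.3031, 0.1471]
ee_rot: [-3.142, 0.0, -3.122]
force: [-0.3, 0.0, -0.1]
width: 0.0481
gripper_force: 0.0
```

Run:
```python
from h import *
c=calibration('wrist');im=snap('wrist','w14.png');s=get_state();print(s['eef_pos'],s['ee_rot'])
hsv=cv2.cvtColor(im,cv2.COLOR_RGB2HSV); m=((hsv[...,0]>15)&(hsv[...,0]<35)&(hsv[...,1]>150)).astype(np.uint8); m[284:]=0
n,l,st,ce=cv2.connectedComponentsWithStats(m)
for i in range(1,n):
    if st[i,4]>200:
        x,y,w,h,_=st[i]; print(st[i],atz('wrist',(x,y+h),.04,c),atz('wrist',(x+w,y+h),.04,c))
for q,z in [('amber_1',.012),('blue_1',.012),('station',0)]:
    print(q,[(round(x['score'],2),np.round(x['uv']).tolist(),atz('wrist',x['uv'],z,c).round(4).tolist()) for x in spot_point(q,'wrist')[:3]])
plan([.472,-.3035,.029],np.pi+.02);plan([.472,-.3035,.08])
im=snap('side','a14.png')
for q,z in [('bin_yellow',.002),('bin_blue',.002),('bin_yellow_tab',.047),('bin_blue_tab',.047)]:
    print(q,[(round(x['score'],2),np.round(x['uv']).tolist(),atz('side',x['uv'],z).round(4).tolist()) for x in spot_point(q,'side')[:3]])
a=cv2.resize(im[160:340,200:460],None,fx=1.8,fy=1.8);b=cv2.resize(cv2.imread('pics/w14.png')[:,:,::-1],(320,240));o=np.zeros((570,470,3),np.uint8);o[:324,:468]=a;o[330:570,:320]=b;cv2.imwrite('pics/m14.png',o[:,:,::-1])
```

```text
[ 0.47586205 -0.30279841  0.14745176] [-3.14133740e+00  8.87496223e-04 -3.12164480e+00]
[ 393  123   42   45 1322] [ 0.42219852 -0.25070255  0.04      ] [ 0.42163332 -0.22005448  0.04      ]
[ 302  208   34   44 1019] [ 0.48816866 -0.31689449  0.04      ] [ 0.48765589 -0.29028585  0.04      ]
amber_1 [(0.92, [410.0, 143.0], [0.4048, -0.233, 0.012]), (0.56, [319.0, 221.0], [0.4695, -0.3039, 0.012])]
blue_1 []
station [(0.7, [364.0, 184.0], [0.4391, -0.2663, 0.0])]
tgt [ 0.472 -0.304  0.029] tx 0.017 ty -0.004 tz 0.475 twist 0.000
tgt [ 0.472 -0.304  0.08 ] tx 0.017 ty -0.004 tz 0.271 twist 0.000
bin_yellow [(0.58, [253.0, 443.0], [0.5305, 0.5072, 0.002]), (0.48, [398.0, 208.0], [0.435, -0.2853, 0.002])]
bin_blue [(0.69, [335.0, 253.0], [0.5479, -0.0381, 0.002])]
bin_yellow_tab [(0.94, [234.0, 456.0], [0.5379, 0.5594, 0.047]), (0.71, [260.0, 222.0], [0.7571, -0.0366, 0.047]), (0.66, [296.0, 269.0], [0.6042, 0.098, 0.047])]
bin_blue_tab [(0.65, [314.0, 238.0], [0.6016, -0.0255, 0.047]), (0.47, [388.0, 195.0], [0.4687, -0.2778, 0.047])]
```

View pics/m14.png

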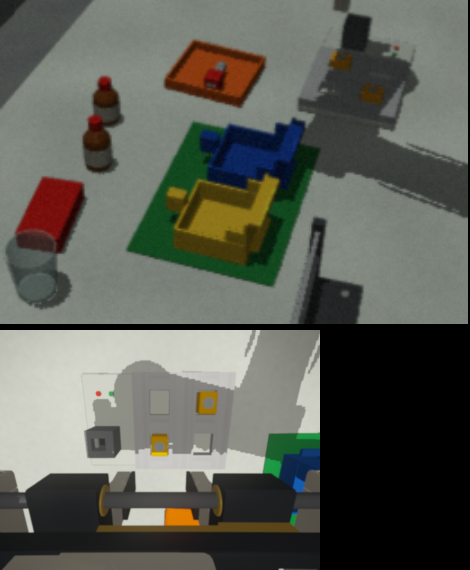

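Both bins stand upright side by side on the mat. Now picking block A.

Emit:
arm_command(commands=[{"tx": 0.014, "ty": -0.003, "tz": 0.1, "twist": 0}, {"tx": 0.014, "ty": -0.003, "tz": 0.2, "twist": 0}, {"tx": 0.014, "ty": -0.003, "tz": 0.32, "twist": 0}, {"tx": 0.014, "ty": -0.003, "tz": 0.42, "twist": 0}, {"tx": 0.014, "ty": -0.003, "tz": 0.472, "twist": 0}, {"tx": 0.014, "ty": -0.003, "tz": 0.472, "twist": 0}, {"tx": 0.014, "ty": -0.003, "tz": 0.472, "twist": 0}, {"tx": 0.014, "ty": -0.003, "tz": 0.472, "twist": 0}])

```text
t: 27.73
eef_pos: [0.4722, -0.304, 0.0287]
ee_rot: [-3.142, -0.0, -3.122]
force: [-0.5, -0.0, -0.0]
width: 0.0481
gripper_force: 0.0
```

Emit:
arm_command(commands=[{"tx": 0, "ty": 0, "tz": 0, "twist": 0}, {"tx": 0, "ty": 0, "tz": 0, "twist": 0}, {"tx": 0, "ty": 0, "tz": 0, "twist": 0}, {"tx": 0, "ty": 0, "tz": 0, "twist": 0}, {"tx": 0, "ty": 0, "tz": 0, "twist": 0}, {"tx": 0, "ty": 0, "tz": 0, "twist": 0}, {"tx": 0, "ty": 0, "tz": 0, "twist": 0}, {"tx": 0, "ty": 0, "tz": 0, "twist": 0}], claw=0, grip_force=25)

```text
t: 28.4
eef_pos: [0.4722, -0.3041, 0.029]
ee_rot: [-3.141, 0.0, -3.122]
force: [-0.8, 0.5, 2.1]
width: 0.026
gripper_force: 25.0
```

Emit:
arm_command(commands=[{"tx": 0, "ty": 0, "tz": -0.04, "twist": 0}, {"tx": 0, "ty": 0, "tz": -0.1, "twist": 0}, {"tx": 0, "ty": 0, "tz": -0.2, "twist": 0}, {"tx": 0, "ty": 0, "tz": -0.35, "twist": 0}, {"tx": 0, "ty": 0, "tz": -0.5, "twist": 0}, {"tx": -0.05, "ty": 0.1, "tz": -0.6, "twist": 0}, {"tx": -0.1, "ty": 0.22, "tz": -0.6, "twist": 0}, {"tx": -0.15, "ty": 0.35, "tz": -0.6, "twist": 0}])

```text
t: 29.07
eef_pos: [0.509, -0.2157, 0.1818]
ee_rot: [-3.141, 0.005, -3.124]
force: [0.3, -0.1, -0.6]
width: 0.0257
gripper_force: 25.0
```

Run:
```python
from h import *
s=get_state();print(s['eef_pos'],s['ee_rot'],s['width'])
plan([.545,.115,.17]);plan([.545,.07,.17])
```

```text
[ 0.50900206 -0.21566159  0.18181193] [-3.14104199  0.00476317 -3.12415118] 0.025741421200535596
tgt [0.545 0.115 0.17 ] tx -0.167 ty 1.320 tz 0.047 twist 0.000
tgt [0.545 0.07  0.17 ] tx -0.164 ty 1.140 tz 0.047 twist 0.000
```

Emit:
arm_command(commands=[{"tx": -0.02, "ty": 0.14, "tz": 0, "twist": 0}, {"tx": -0.03, "ty": 0.28, "tz": 0, "twist": 0}, {"tx": -0.04, "ty": 0.43, "tz": 0, "twist": 0}, {"tx": -0.05, "ty": 0.58, "tz": 0, "twist": 0}, {"tx": -0.06, "ty": 0.73, "tz": 0, "twist": 0}, {"tx": -0.07, "ty": 0.88, "tz": 0, "twist": 0}, {"tx": -0.07, "ty": 1.0, "tz": 0, "twist": 0}, {"tx": -0.07, "ty": 1.0, "tz": 0, "twist": 0}])

```text
t: 29.73
eef_pos: [0.5208, 0.0386, 0.1797]
ee_rot: [3.141, 0.001, -3.119]
force: [0.1, -0.6, -0.5]
width: 0.0258
gripper_force: 25.0
```

Run:
```python
from h import *
c=calibration('wrist');im=snap('wrist','w15.png');s=get_state();print(s['eef_pos'],s['ee_rot'],s['width'])
for q,z in [('bin_yellow',.002),('bin_blue',.002),('bin_yellow_tab',.047)]:
    print(q,[(round(x['score'],2),np.round(x['uv']).tolist(),atz('wrist',x['uv'],z,c).round(4).tolist()) for x in spot_point(q,'wrist')[:3]])
for x in regions_of('bin_yellow','wrist')[:2]: 
    l,t,r,b=x['rect'];print(x['rect'],atz('wrist',(l,b),.038,c),atz('wrist',(r,b),.038,c))
plan([.522,.093,.12]);plan([.522,.093,.027])
```

```text
[0.52046605 0.03688153 0.17947499] [ 3.14125809e+00  5.57865518e-04 -3.11828425e+00] 0.025972721593018302
bin_yellow [(0.85, [374.0, 236.0], [0.539, 0.0916, 0.002])]
bin_blue [(0.72, [245.0, 234.0], [0.54, -0.0341, 0.002])]
bin_yellow_tab []
[325.7, 173.7, 461.5, 285.8] [0.57713038 0.04529115 0.038     ] [0.57425371 0.16876111 0.038     ]
tgt [0.522 0.093 0.12 ] tx -0.011 ty 0.237 tz 0.236 twist 0.000
tgt [0.522 0.093 0.027] tx -0.011 ty 0.237 tz 0.608 twist 0.000
```

Yellow bin confirmed at (0.54, 0.092). Lowering block A into its rear half.

Emit:
arm_command(commands=[{"tx": 0, "ty": 0.12, "tz": 0, "twist": 0}, {"tx": 0, "ty": 0.225, "tz": 0.05, "twist": 0}, {"tx": 0, "ty": 0.225, "tz": 0.18, "twist": 0}, {"tx": 0, "ty": 0.225, "tz": 0.3, "twist": 0}, {"tx": 0, "ty": 0.225, "tz": 0.42, "twist": 0}, {"tx": 0, "ty": 0.225, "tz": 0.52, "twist": 0}, {"tx": 0, "ty": 0.225, "tz": 0.6, "twist": 0}, {"tx": 0, "ty": 0.225, "tz": 0.605, "twist": 0}])

```text
t: 30.65
eef_pos: [0.5171, 0.0882, 0.024]
ee_rot: [-3.139, -0.006, -3.125]
force: [-0.7, -0.1, -0.3]
width: 0.0253
gripper_force: 25.0
```

Emit:
arm_command(commands=[{"tx": 0, "ty": 0, "tz": 0, "twist": 0}, {"tx": 0, "ty": 0, "tz": 0, "twist": 0}, {"tx": 0, "ty": 0, "tz": 0, "twist": 0}, {"tx": 0, "ty": 0, "tz": -0.03, "twist": 0}, {"tx": 0, "ty": 0, "tz": -0.12, "twist": 0}, {"tx": 0, "ty": 0, "tz": -0.25, "twist": 0}, {"tx": 0, "ty": 0, "tz": -0.4, "twist": 0}, {"tx": 0, "ty": 0, "tz": -0.55, "twist": 0}], claw=0.42)

```text
t: 31.32
eef_pos: [0.5191, 0.0904, 0.1682]
ee_rot: [3.141, 0.001, -3.122]
force: [1.0, 1.4, -0.9]
width: 0.0367
gripper_force: 0.0
```

Emit:
arm_command(commands=[{"tx": 0.04, "ty": -0.14, "tz": -0.05, "twist": 0}, {"tx": 0.1, "ty": -0.28, "tz": -0.05, "twist": 0}, {"tx": 0.16, "ty": -0.43, "tz": -0.05, "twist": 0}, {"tx": 0.22, "ty": -0.58, "tz": -0.05, "twist": 0}, {"tx": 0.28, "ty": -0.73, "tz": -0.05, "twist": 0}, {"tx": 0.34, "ty": -0.88, "tz": -0.05, "twist": 0}, {"tx": 0.4, "ty": -1.0, "tz": -0.05, "twist": 0}, {"tx": 0.46, "ty": -1.0, "tz": -0.05, "twist": 0}], claw=0.55)

```text
t: 31.98
eef_pos: [0.4085, -0.165, 0.1792]
ee_rot: [-3.141, 0.002, -3.125]
force: [-0.3, 0.7, 0.2]
width: 0.0479
gripper_force: 0.0
```

Run:
```python
from h import *
s=get_state();print(s['eef_pos'],s['ee_rot'],s['width'])
plan([.4055,-.2355,.14],np.pi+.02);plan([.4055,-.2355,.029])
print([(round(x['score'],2),np.round(x['uv']).tolist()) for x in (snap('side','a16.png'),spot_point('amber_1','side'))[1]])
for x in spot_point('amber_1','side'): print(atz('side',x['uv'],.012),atz('side',x['uv'],.006))
```

```text
[ 0.4084929  -0.16502838  0.17918919] [-3.14092226e+00  2.17181340e-03 -3.12506021e+00] 0.047871300490898556
tgt [ 0.406 -0.236  0.14 ] tx 0.017 ty -0.282 tz 0.157 twist -0.001
tgt [ 0.406 -0.236  0.029] tx 0.017 ty -0.282 tz 0.601 twist 0.000
[(0.57, [333.0, 286.0]), (0.5, [405.0, 220.0])]
[0.51388725 0.08840977 0.012     ] [0.51547017 0.08283957 0.006     ]
[ 0.40293719 -0.22550881  0.012     ] [ 0.40375154 -0.23325354  0.006     ]
```

Emit:
arm_command(commands=[{"tx": 0.014, "ty": -0.14, "tz": 0, "twist": 0}, {"tx": 0.014, "ty": -0.25, "tz": 0.05, "twist": 0}, {"tx": 0.014, "ty": -0.28, "tz": 0.15, "twist": 0}, {"tx": 0.014, "ty": -0.28, "tz": 0.28, "twist": 0}, {"tx": 0.014, "ty": -0.28, "tz": 0.4, "twist": 0}, {"tx": 0.014, "ty": -0.28, "tz": 0.5, "twist": 0}, {"tx": 0.014, "ty": -0.28, "tz": 0.56, "twist": 0}, {"tx": 0.014, "ty": -0.28, "tz": 0.595, "twist": 0}])

```text
t: 32.8
eef_pos: [0.4073, -0.231, 0.0276]
ee_rot: [3.141, -0.002, -3.121]
force: [0.7, -0.1, 0.9]
width: 0.0481
gripper_force: 0.0
```

Emit:
arm_command(commands=[{"tx": 0, "ty": 0, "tz": 0, "twist": 0}, {"tx": 0, "ty": 0, "tz": 0, "twist": 0}, {"tx": 0, "ty": 0, "tz": 0, "twist": 0}, {"tx": 0, "ty": 0, "tz": 0, "twist": 0}, {"tx": 0, "ty": 0, "tz": 0, "twist": 0}, {"tx": 0, "ty": 0, "tz": 0, "twist": 0}, {"tx": 0, "ty": 0, "tz": 0, "twist": 0}, {"tx": 0, "ty": 0, "tz": 0, "twist": 0}], claw=0, grip_force=25)

```text
t: 33.47
eef_pos: [0.4087, -0.2335, 0.0309]
ee_rot: [-3.139, 0.003, -3.121]
force: [-0.7, -15.2, 2.8]
width: 0.0256
gripper_force: 25.0
```

Emit:
arm_command(commands=[{"tx": 0, "ty": 0, "tz": -0.04, "twist": 0}, {"tx": 0, "ty": 0, "tz": -0.1, "twist": 0}, {"tx": 0, "ty": 0, "tz": -0.2, "twist": 0}, {"tx": 0, "ty": 0, "tz": -0.35, "twist": 0}, {"tx": 0, "ty": 0, "tz": -0.5, "twist": 0}, {"tx": -0.07, "ty": 0.1, "tz": -0.6, "twist": 0}, {"tx": -0.14, "ty": 0.22, "tz": -0.6, "twist": 0}, {"tx": -0.2, "ty": 0.32, "tz": -0.6, "twist": 0}])

```text
t: 34.13
eef_pos: [0.4576, -0.1496, 0.1826]
ee_rot: [3.141, 0.008, -3.123]
force: [-0.3, -0.3, -1.0]
width: 0.0253
gripper_force: 24.9
```

Run:
```python
from h import *
s=get_state();print(s['eef_pos'],s['ee_rot'],s['width'])
plan([.563,.092,.179])
```

```text
[ 0.45764931 -0.14955413  0.1825563 ] [ 3.14119011  0.00754567 -3.12349251] 0.025344848761849864
tgt [0.563 0.092 0.179] tx -0.439 ty 0.958 tz 0.014 twist 0.000
```

Emit:
arm_command(commands=[{"tx": -0.06, "ty": 0.13, "tz": 0, "twist": 0}, {"tx": -0.12, "ty": 0.26, "tz": 0, "twist": 0}, {"tx": -0.18, "ty": 0.4, "tz": 0, "twist": 0}, {"tx": -0.25, "ty": 0.54, "tz": 0, "twist": 0}, {"tx": -0.31, "ty": 0.68, "tz": 0, "twist": 0}, {"tx": -0.37, "ty": 0.81, "tz": 0, "twist": 0}, {"tx": -0.43, "ty": 0.92, "tz": 0, "twist": 0}, {"tx": -0.44, "ty": 0.95, "tz": 0, "twist": 0}])

```text
t: 34.8
eef_pos: [0.5632, 0.0929, 0.1801]
ee_rot: [3.14, 0.003, -3.119]
force: [0.6, -0.9, -0.4]
width: 0.0258
gripper_force: 24.9
```

Run:
```python
from h import *
c=calibration('wrist');im=snap('wrist','w17.png');s=get_state();print(s['eef_pos'],s['ee_rot'],s['width'])
for q,z in [('bin_yellow',.002),('bin_blue',.002),('amber_1',.006),('mat',0)]:
    print(q,[(round(x['score'],2),np.round(x['uv']).tolist(),atz('wrist',x['uv'],z,c).round(4).tolist()) for x in spot_point(q,'wrist')[:3]])
plan([.563,.092,.027],np.pi+.02)
```

```text
[0.56258301 0.09241924 0.17977245] [ 3.14065409e+00  2.10936490e-03 -3.11943463e+00] 0.02586770336514657
bin_yellow [(0.73, [320.0, 192.0], [0.5399, 0.0928, 0.002])]
bin_blue [(0.72, [184.0, 188.0], [0.5396, -0.0348, 0.002])]
amber_1 [(0.91, [320.0, 277.0], [0.6245, 0.0949, 0.006]), (0.86, [316.0, 169.0], [0.5185, 0.0886, 0.006])]
mat [(0.79, [249.0, 204.0], [0.5532, 0.0251, -0.0])]
tgt [0.563 0.092 0.027] tx -0.010 ty 0.014 tz 0.610 twist -0.000
```

Emit:
arm_command(commands=[{"tx": 0, "ty": 0, "tz": 0, "twist": 0}, {"tx": 0, "ty": 0, "tz": 0.08, "twist": 0}, {"tx": 0, "ty": 0, "tz": 0.2, "twist": 0}, {"tx": 0, "ty": 0, "tz": 0.32, "twist": 0}, {"tx": 0, "ty": 0, "tz": 0.44, "twist": 0}, {"tx": 0, "ty": 0, "tz": 0.53, "twist": 0}, {"tx": 0, "ty": 0, "tz": 0.595, "twist": 0}, {"tx": 0, "ty": 0, "tz": 0.6, "twist": 0}])

```text
t: 35.72
eef_pos: [0.5587, 0.0871, 0.0259]
ee_rot: [-3.14, -0.005, -3.124]
force: [-0.0, -1.1, 0.1]
width: 0.0261
gripper_force: 24.9
```

Emit:
arm_command(commands=[{"tx": 0, "ty": 0, "tz": 0, "twist": 0}, {"tx": 0, "ty": 0, "tz": 0, "twist": 0}, {"tx": 0, "ty": 0, "tz": 0, "twist": 0}, {"tx": 0, "ty": 0, "tz": -0.03, "twist": 0}, {"tx": 0, "ty": 0, "tz": -0.12, "twist": 0}, {"tx": 0, "ty": 0, "tz": -0.25, "twist": 0}, {"tx": 0, "ty": 0, "tz": -0.4, "twist": 0}, {"tx": 0, "ty": 0, "tz": -0.55, "twist": 0}], claw=0.42)

```text
t: 36.38
eef_pos: [0.5607, 0.0888, 0.1693]
ee_rot: [3.141, 0.001, -3.122]
force: [1.0, 0.0, -0.3]
width: 0.0369
gripper_force: 0.0
```

Emit:
arm_command(commands=[{"tx": 0.06, "ty": -0.12, "tz": -0.1, "twist": 0}, {"tx": 0.14, "ty": -0.26, "tz": -0.2, "twist": 0}, {"tx": 0.2, "ty": -0.4, "tz": -0.2, "twist": 0}, {"tx": 0.28, "ty": -0.53, "tz": -0.2, "twist": 0}, {"tx": 0.34, "ty": -0.66, "tz": -0.2, "twist": 0}, {"tx": 0.4, "ty": -0.8, "tz": -0.2, "twist": 0}, {"tx": 0.45, "ty": -0.9, "tz": -0.2, "twist": 0}, {"tx": 0.45, "ty": -0.95, "tz": -0.2, "twist": 0}])

```text
t: 37.05
eef_pos: [0.4508, -0.153, 0.2183]
ee_rot: [3.141, 0.002, -3.124]
force: [-0.4, -0.6, -0.3]
width: 0.0365
gripper_force: 0.0
```

Run:
```python
from h import *
s=get_state();print(s['eef_pos'],s['width'])
for cam in ('side','scene'):
  snap(cam,'f_%s.png'%cam)
  for q,z in [('bin_yellow',.002),('bin_blue',.002),('amber_1',.006),('mat',0),('dish',0),('plug_head',.017),('blue_1',.01)]:
    print(cam,q,[(round(x['score'],2),np.round(x['uv']).tolist(),atz(cam,x['uv'],z).round(3).tolist()) for x in spot_point(q,cam)[:3]])
im=cv2.imread('pics/f_side.png')[150:330,200:460];cv2.imwrite('pics/m18.png',cv2.resize(im,None,fx=2.5,fy=2.5))
```

```text
[ 0.45075993 -0.15295232  0.21826371] 0.03654194542353931
side bin_yellow [(0.84, [323.0, 288.0], [0.536, 0.092, 0.002]), (0.6, [251.0, 444.0], [0.534, 0.511, 0.002])]
side bin_blue [(0.64, [341.0, 251.0], [0.536, -0.051, 0.002]), (0.63, [258.0, 228.0], [0.777, -0.061, 0.002])]
side amber_1 [(0.71, [317.0, 286.0], [0.551, 0.094, 0.006]), (0.51, [336.0, 288.0], [0.507, 0.084, 0.006])]
side mat []
side dish [(0.56, [320.0, 201.0], [0.659, -0.241, 0.0])]
side plug_head [(0.48, [322.0, 205.0], [0.64, -0.205, 0.017])]
side blue_1 []
scene bin_yellow [(0.88, [336.0, 264.0], [0.542, 0.098, 0.002]), (0.76, [481.0, 298.0], [0.528, 0.507, 0.002])]
scene bin_blue [(0.58, [295.0, 252.0], [0.536, -0.035, 0.002])]
scene amber_1 [(0.52, [328.0, 264.0], [0.557, 0.08, 0.006]), (0.45, [331.0, 256.0], [0.516, 0.072, 0.006])]
scene mat [(0.96, [311.0, 259.0], [0.548, 0.022, 0.0])]
scene dish [(0.95, [214.0, 258.0], [0.659, -0.237, 0.0])]
scene plug_head [(0.49, [225.0, 252.0], [0.642, -0.209, 0.017])]
scene blue_1 []
```

```bash
python3 -c "
from station import *
print(job_done())"
```

```text
the job is handed in; nothing more can be done
None
```

The job is handed in, verdict not shown: the final camera check put the plug in the orange dish, both bins on the mat and both amber blocks in the yellow bin; no blue blocks were present, and I never went near the bystanders.

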